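# Gauge the gap of the sherd clamp

## Task

Find the gap that the sherd-bonding clamp is set to: take the gauge leaves from the rack, thinnest first, and stand each one fully home in the clamp's gap, side by side, until you reach the first leaf that binds (it may be the very first). Press gently to feel whether a leaf goes in, never force it; once one has truly bound at its step, put it back in its own slot of the rack, leaving any thinner ones standing in the gap and the thicker ones and the other things on the table as they are.

Things in the scene. Friction and masses are not known exactly. Their poses are not given: they have to be found in the camera images.
- clamp: Fixed sherd clamp, base 150 x 180 x 12 mm. Origin: on the table under the fixed jaw's face; z up. The gap is a slot along y: fixed jaw (aluminium, 62 x 170) at x<0 with its face at x=0; a locked jaw bar faces it, one of three (bar0, bar1, bar2: gap 7.2, 10.2, 13.2 mm); which one is not told. Jaw tops flat, 60 mm up; slot 48 deep, open above and at its ends. Over 30 N on the jaws mars them
- gap (a point): Point on the clamp at the top edge of the fixed jaw's face, halfway along the gap, 60 mm above the table: the gap runs along the clamp's y, its width from here to +x (7 to 13.5 mm). Any places along it within 70 mm of here will do; keep leaves 40 mm apart
- rack: Fixed wooden rack 60 x 160 x 40 mm, origin at the centre of its underside. Three slots in a row along its y at y = -50, 0, 50 mm, thinnest leaf at -50 (towards the robot's right), thickest at +50. Rack and clamp may swap sides of the table
- slot0 (a point): Centre of the mouth of rack slot 0 (on the rack's top, z = 40 mm), home of leaf0; slot about 11 mm across x, 24 mm along y
- slot1 (a point): Centre of the mouth of rack slot 1 (on the rack's top, z = 40 mm), home of leaf1; slot about 14 mm across x, 24 mm along y
- slot2 (a point): Centre of the mouth of rack slot 2 (on the rack's top, z = 40 mm), home of leaf2; slot about 17 mm across x, 24 mm along y
- leaf0: Gauge leaf 1 of 3, the thinnest, upright in its slot. Origin: centre of its lower tip; x across its thickness, y its width, z up. Nose z 0-6 mm is 4 thick, step, then steel leaf z 6-35 is 9 thick, 20 wide. Black handle z 35-77 mm, 26 (x) by 22 (y): grip across x. Its shoulders rest on rack or jaw tops. It fits the gap with at least 1.2 mm to spare, or is 1.8 mm or more too thick: then the nose may enter but the step binds
- leaf1: Gauge leaf 2 of 3, upright in its slot. Origin: centre of its lower tip; x across its thickness, y its width, z up. Nose z 0-6 mm is 7 thick, step, then steel leaf z 6-35 is 12 thick, 20 wide. Black handle z 35-77 mm, 26 (x) by 22 (y): grip across x. Its shoulders rest on rack or jaw tops. It fits the gap with at least 1.2 mm to spare, or is 1.8 mm or more too thick: then the nose may enter but the step binds
- leaf2: Gauge leaf 3 of 3, the thickest, upright in its slot. Origin: centre of its lower tip; x across its thickness, y its width, z up. Nose z 0-6 mm is 10 thick, step, then steel leaf z 6-35 is 15 thick, 20 wide. Black handle z 35-77 mm, 26 (x) by 22 (y): grip across x. Its shoulders rest on rack or jaw tops. It fits the gap with at least 1.2 mm to spare, or is 1.8 mm or more too thick: then the nose may enter but the step binds
- wash_bottle: Bystander: white wash bottle, 64 mm across, 150 mm tall, origin under its centre; leave alone
- jar: Bystander: glass jar, 52 mm across, 70 mm tall, origin under its centre; leave alone
- sherd: Bystander: loose curved pottery sherd about 90 x 70 mm, 20 mm high, origin under its centre; leave alone
Things that resemble listed ones, but are neither listed nor needed, are in the scene too. What is shaped like the leaf0 but orange is not meant.

How it is judged:
On the way:
1. any leaves that fit stand home in the gap, and the first one that is too thick is pressed on the gap with its thin nose inside and its step bearing on the jaws (1.5 N or more for 0.2 s) (((horizontal distance between bar0 and gap below 0.0302 m and (z of leaf0 in the frame of clamp below 0.0553 m and x of leaf0 in the frame of clamp between 0 and 0.0135 m and y of leaf0 in the frame of clamp between -0.085 and 0.085 m) and z of leaf0 in the frame of clamp above 0.046 m and (contact force between leaf0 and clamp above 1.5 N or contact force between leaf0 and bar0 above 1.5 N)) or (horizontal distance between bar1 and gap below 0.0302 m and (z of leaf0 in the frame of clamp below 0.03 m and x of leaf0 in the frame of clamp between 0 and 0.0135 m and y of leaf0 in the frame of clamp between -0.085 and 0.085 m and angle between leaf0's own z axis and vertical below 0.1 rad) and (z of leaf1 in the frame of clamp below 0.0553 m and x of leaf1 in the frame of clamp between 0 and 0.0135 m and y of leaf1 in the frame of clamp between -0.085 and 0.085 m) and z of leaf1 in the frame of clamp above 0.046 m and (contact force between leaf1 and clamp above 1.5 N or contact force between leaf1 and bar1 above 1.5 N)) or (horizontal distance between bar2 and gap below 0.0302 m and (z of leaf0 in the frame of clamp below 0.03 m and x of leaf0 in the frame of clamp between 0 and 0.0135 m and y of leaf0 in the frame of clamp between -0.085 and 0.085 m and angle between leaf0's own z axis and vertical below 0.1 rad) and (z of leaf1 in the frame of clamp below 0.03 m and x of leaf1 in the frame of clamp between 0 and 0.0135 m and y of leaf1 in the frame of clamp between -0.085 and 0.085 m and angle between leaf1's own z axis and vertical below 0.1 rad) and (z of leaf2 in the frame of clamp below 0.0553 m and x of leaf2 in the frame of clamp between 0 and 0.0135 m and y of leaf2 in the frame of clamp between -0.085 and 0.085 m) and z of leaf2 in the frame of clamp above 0.046 m and (contact force between leaf2 and clamp above 1.5 N or contact force between leaf2 and bar2 above 1.5 N)))), for 0.2 s.
At the end, for the whole second after the job is handed in: Every leaf thinner than the gap (none, one or two) stands in it, upright within 0.1 rad, with its shoulders on the jaw tops (within 4 mm); the leaf that bound and all thicker ones stand in their own rack slots, shoulders within 5 mm of the rack's top; everything released and at rest (((horizontal distance between bar0 and gap below 0.0302 m and (z of leaf0 in the frame of rack below 0.011 m and horizontal distance between leaf0 and slot0 below 0.008 m and angle between leaf0's own z axis and vertical below 0.12 rad) and (z of leaf1 in the frame of rack below 0.011 m and horizontal distance between leaf1 and slot1 below 0.008 m and angle between leaf1's own z axis and vertical below 0.12 rad) and (z of leaf2 in the frame of rack below 0.011 m and horizontal distance between leaf2 and slot2 below 0.008 m and angle between leaf2's own z axis and vertical below 0.12 rad) and linear speed of each of leaf0, leaf1, leaf2 below 0.02 m/s) or (horizontal distance between bar1 and gap below 0.0302 m and (z of leaf0 in the frame of clamp below 0.03 m and x of leaf0 in the frame of clamp between 0 and 0.0135 m and y of leaf0 in the frame of clamp between -0.085 and 0.085 m and angle between leaf0's own z axis and vertical below 0.1 rad) and (z of leaf1 in the frame of rack below 0.011 m and horizontal distance between leaf1 and slot1 below 0.008 m and angle between leaf1's own z axis and vertical below 0.12 rad) and (z of leaf2 in the frame of rack below 0.011 m and horizontal distance between leaf2 and slot2 below 0.008 m and angle between leaf2's own z axis and vertical below 0.12 rad) and linear speed of each of leaf0, leaf1, leaf2 below 0.02 m/s) or (horizontal distance between bar2 and gap below 0.0302 m and (z of leaf0 in the frame of clamp below 0.03 m and x of leaf0 in the frame of clamp between 0 and 0.0135 m and y of leaf0 in the frame of clamp between -0.085 and 0.085 m and angle between leaf0's own z axis and vertical below 0.1 rad) and (z of leaf1 in the frame of clamp below 0.03 m and x of leaf1 in the frame of clamp between 0 and 0.0135 m and y of leaf1 in the frame of clamp between -0.085 and 0.085 m and angle between leaf1's own z axis and vertical below 0.1 rad) and (z of leaf2 in the frame of rack below 0.011 m and horizontal distance between leaf2 and slot2 below 0.008 m and angle between leaf2's own z axis and vertical below 0.12 rad) and linear speed of each of leaf0, leaf1, leaf2 below 0.02 m/s))); the robot touches nothing.
It fails at once if a leaf is forced: more than 30 N between a leaf and the clamp's jaws (contact force between any of leaf0, leaf1, leaf2 and clamp above 30 N or contact force between any of leaf0, leaf1, leaf2 and bar0 above 30 N or contact force between any of leaf0, leaf1, leaf2 and bar1 above 30 N or contact force between any of leaf0, leaf1, leaf2 and bar2 above 30 N).
It fails at once if a leaf's nose is put in the gap while the next thinner one is not standing home in it (((z of leaf1 in the frame of clamp below 0.0565 m and x of leaf1 in the frame of clamp between 0 and 0.0135 m and y of leaf1 in the frame of clamp between -0.085 and 0.085 m) and not ((z of leaf0 in the frame of clamp below 0.03 m and x of leaf0 in the frame of clamp between 0 and 0.0135 m and y of leaf0 in the frame of clamp between -0.085 and 0.085 m and angle between leaf0's own z axis and vertical below 0.1 rad))) or ((z of leaf2 in the frame of clamp below 0.0565 m and x of leaf2 in the frame of clamp between 0 and 0.0135 m and y of leaf2 in the frame of clamp between -0.085 and 0.085 m) and not ((z of leaf1 in the frame of clamp below 0.03 m and x of leaf1 in the frame of clamp between 0 and 0.0135 m and y of leaf1 in the frame of clamp between -0.085 and 0.085 m and angle between leaf1's own z axis and vertical below 0.1 rad)))).
It fails at once if a bystander (wash bottle, jar, sherd) is moved more than 30 mm (distance of any of wash_bottle, jar, sherd from where it was at the start of the episode above 0.03 m).
It also fails if it takes over 72 s, if anything falls off the work surface, if the arm or the gripper's body presses on something with over 40 N, if the wrist force passes 120 N, or if a joint passes its speed limit or range.

## Robot

A 7-joint arm with a two-finger parallel gripper is mounted at the origin on the work surface. World frame = base frame: x ahead of the robot, y to its left, z up, the work surface at z = 0. Lengths are in m, angles in rad, forces in N, time in s.
With the tool pointing down it reaches from about 0.35 to 0.9 m from the base axis. Payload 8.1 kg.
Tool frame: the origin (TCP) lies midway between the tips of the shut fingers; the grasp point (between the pads) lies 19 mm behind it; z points along the fingers, y is the direction in which the jaws open and shut (so a half turn about z gives the same grasp; the last joint's range is limited). The gripper opens to 92 mm and grips with 3 to 60 N. Pads are 19 mm wide; open, the fingers measure 130 mm over their backs; the gripper's body (75 mm by 190 mm) begins 47 mm behind the grasp point.
Start: joints at [-1.239, 0.434, 0.025, 1.573, -0.012, 1.134, -0.075], TCP at [0.263, 0.567, 0.227] pointing down, gripper open.
Joint ranges: [-2.62, 2.62], [-0.44, 2.09], [-1.27, 1.32], [0.08, 2.57], [-1.32, 4.46], [0.12, 2], [-2.74, 2.74]. Speed limits (rad/s): [2.22, 2.22, 3.01, 3.01, 3.14, 3.14, 3.14].

## Interface

Orientations are given as a rotation vector (axis times angle).
In Python, from cell import arm gives the robot as it stands. The module is installed in compiled form; this text tells all that it offers.
- The arm moves only by the tool jog_arm, never from a script. Its argument "increments" is a list of rows, each an object with "slide": the shift along the tool's x, y, z in mm, a list of three; "roll": the turn about the tool's z in rad; "gripper": the opening, from 0 (shut) to 1 (fully open). In form: [{"slide": [x, y, z], "roll": roll, "gripper": gripper}, ...]. A call has exactly 10 rows; each row is the pose to reach, as a shift and turn from the pose commanded when the call began, along the tool's axes at that moment; what a row does not reach only later rows make up. A row lasts 1/12 s, in which the tool goes at most 41.7 mm and 7.16 degrees, less where a joint would pass 70% of its speed; a pose out of reach is approached as far as the arm can. A call with a gripper value outside its range is refused whole. The fingers move at their own pace and stop on an object; "newtons" is the grip in N (left out, the last holds). Time passes only in rows, so rows that repeat a pose let the fingers close, or fill a call up. It gives the time, the measured TCP pose, the force and the opening at its end, in the units of the state.
- arm.observe(): the state, without advancing time (a new reading comes with each control period).
- arm.get_image(name): name is "scene" or "side" or "wrist"; returns a dict with "frame" (480x640x3 uint8, blue, green, red), "depth" (480x640 float32, m along the optical axis (not along the pixel's ray), 0 where there is no reading), "intrinsics" (3x3 intrinsics, pixels), "R" (3x3) and "t" (3): a world point X has camera coordinates R X + t; the wrist camera has in their place "hand_eye" (4x4, takes a point from camera to tool coordinates, whose origin is the TCP and whose axes are the flange's). Camera axes: x right, y down, z forward; pixel columns grow to the right and rows downward; lengths in m; the calibration is good to about 2 mm. A picture is of the moment at which its call begins: read the wrist's pose just before it.
- arm.sign_off(): hands the job in, once; it reports no verdict.
The state is a dict: "clock": time; "joints": joint angles; "dq": joint speeds; "joint_efforts": joint torques, N m; "position": TCP position; "ee_rot": TCP orientation; "force": force on the tool from outside, world axes, zero at the start; "ft_torque": the same for the moment, N m; "width": opening from 0.0 (shut) to 1.0 (fully open).
Only numpy, scipy, OpenCV 4.12 (cv2) and the standard library are available. Lean on these libraries where they do the work, as an engineer would, in place of code of your own. Each camera call takes 0.05 s, during which the arm holds its last target.

## Working session

There is one attempt and no reset: what is moved stays moved. The work goes in short steps, Python scripts to look and compute and a tool call to move; the robot and the scene stay as the last step left them, time stands still between calls to the robot, and variables do not carry over. Pictures are saved under pics/ and viewed, and the job is handed in when it is done.

Besides the shell and the picture viewer there is one more tool, called after ">>>" as name([rows], argument=value, ...), one row to a line, values as JSON. jog_arm: Moves the arm, as the interface text tells. Its arguments: {"type":"object","properties":{"increments":{"type":"array"},"newtons":{"type":"number"}},"required":["increments"]}

```bash
mkdir -p pics; cat > h.py <<'E'
import numpy as np, cv2
from cell import arm
from scipy.spatial.transform import Rotation as Ro
def snap(n,fn):
    s=arm.observe(); im=arm.get_image(n); cv2.imwrite('pics/'+fn+'.png',im['frame'])
    if n=='wrist':
        T=np.eye(4);T[:3,:3]=Ro.from_rotvec(s['ee_rot']).as_matrix();T[:3,3]=s['position']
        im['C']=T@im['hand_eye']
    else:
        C=np.eye(4);C[:3,:3]=im['R'].T;C[:3,3]=-im['R'].T@im['t'];im['C']=C
    np.savez('pics/'+fn+'.npz',d=im['depth'],K=im['intrinsics'],C=im['C'],f=im['frame'])
    return im
def cloud(fn):
    z=np.load('pics/'+fn+'.npz');d=z['d'];K=z['K']
    v,u=np.mgrid[:480,:640]
    P=np.stack([(u-K[0,2])/K[0,0]*d,(v-K[1,2])/K[1,1]*d,d],-1)
    return P@z['C'][:3,:3].T+z['C'][:3,3],d,z['f']
def onz(fn,u,v,h):
    z=np.load('pics/'+fn+'.npz');K=z['K'];C=z['C']
    r=C[:3,:3]@np.array([(u-K[0,2])/K[0,0],(v-K[1,2])/K[1,1],1]);o=C[:3,3]
    return o+r*(h-o[2])/r[2]
E
python3 - <<'E'
from h import *
for n in('scene','side','wrist'): im=snap(n,n+'0'); print(n,im['C'].round(3).tolist(),im['intrinsics'][0,0])
print(arm.observe())
E
```

```text
scene [[-0.688, 0.426, -0.587, 1.129], [0.725, 0.383, -0.572, 0.604], [-0.019, -0.82, -0.572, 0.678], [0.0, 0.0, 0.0, 1.0]] 515.3031178901819
side [[-0.992, -0.075, 0.097, 0.403], [-0.122, 0.513, -0.849, 1.122], [0.014, -0.855, -0.519, 0.752], [0.0, 0.0, 0.0, 1.0]] 530.3381126532443
wrist [[0.421, 0.873, 0.248, 0.197], [0.907, -0.404, -0.117, 0.598], [-0.002, 0.274, -0.962, 0.384], [0.0, 0.0, 0.0, 1.0]] 384.5739417872789
{'clock': 0.15, 'joints': array([-1.23861523,  0.43504683,  0.02499602,  1.5738751 , -0.01156999,
        1.1340252 , -0.07509544]), 'dq': array([ 0.00043403, -0.00306573, -0.00052612, -0.00390013, -0.00011077,
       -0.00068343,  0.00060546]), 'joint_efforts': array([ 2.77418556e-03, -6.68265939e+01,  9.86567102e-01, -3.14695895e+01,
       -6.04195311e-02,  3.94009310e-02,  1.07019168e-04]), 'position': array([0.26315632, 0.56646701, 0.22614055]), 'ee_rot': array([-6.77669892e-01, -3.06751272e+00,  1.89243757e-03]), 'force': array([-0.05701965,  1.23784193, -1.26330924]), 'ft_torque': array([-0.02224449, -0.04124777,  0.01386583]), 'width': 0.9998414388372155}
```

View pics/scene0.png

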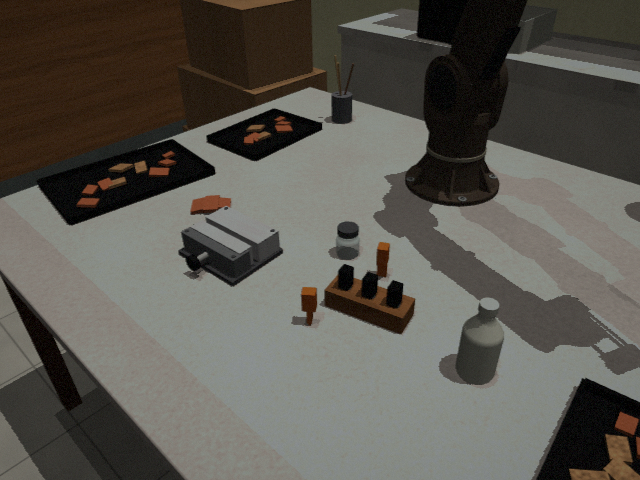

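View pics/side0.png

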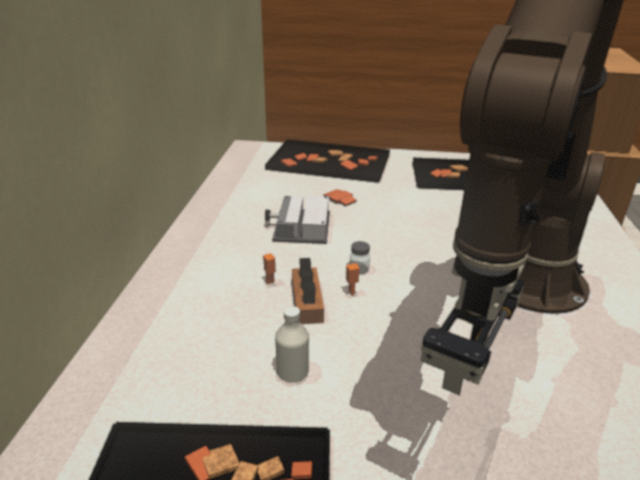

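View pics/wrist0.png

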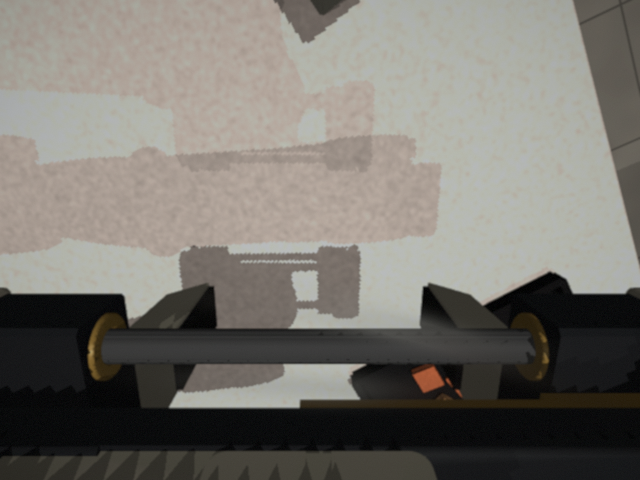

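The scene view shows the rack with three black handles at (346,277), (370,285) and (395,293). The orange look-alikes are at (383,256) and (309,300), and the clamp is at (230,243). Robot's right (-y) is image-left, so leaf0 should be at (346,277). I'll measure and crop next.

```bash
python3 - <<'E'
from h import *
for fn,boxs in (('scene0',{'rack':(300,250,430,340),'clamp':(170,195,290,285)}),('side0',{'rack':(255,240,370,335),'clamp':(250,180,370,250)})):
    P,d,f=cloud(fn)
    for n,(a,b,c,e) in boxs.items():
        cv2.imwrite(f'pics/{fn}_{n}.png',cv2.resize(f[b:e,a:c],None,fx=6,fy=6,interpolation=cv2.INTER_CUBIC))
        Q=P[b:e,a:c].reshape(-1,3);Q=Q[d[b:e,a:c].ravel()>0]
        for lo,hi in((.033,.045),(.055,.066),(.07,.09)):
            S=Q[(Q[:,2]>lo)&(Q[:,2]<hi)]
            if len(S)>20: print(fn,n,lo,len(S),S.mean(0).round(4),cv2.minAreaRect(S[:,:2].astype('f4')*1000))
P,d,f=cloud('scene0')
for p in ((346,268),(370,275),(395,284),(383,245),(308,291)): print(p,P[p[1],p[0]])
E
```

```text
scene0 rack 0.033 1575 [0.5509 0.1626 0.0392] ((528.1155395507812, 125.43511962890625), (176.12374877929688, 203.17588806152344), 35.14273452758789)
scene0 rack 0.055 344 [0.554  0.1411 0.0604] ((549.9873657226562, 158.6560516357422), (118.28976440429688, 223.07821655273438), 86.00422668457031)
scene0 rack 0.07 700 [0.5626 0.1457 0.078 ] ((546.8623657226562, 115.02987670898438), (136.8693389892578, 182.12818908691406), 43.4535026550293)
scene0 clamp 0.033 590 [ 0.6438 -0.1489  0.0392] ((636.5517578125, -170.9630889892578), (145.09024047851562, 206.7986602783203), 23.454856872558594)
scene0 clamp 0.055 2465 [ 0.6014 -0.1798  0.0583] ((600.5049438476562, -186.25857543945312), (135.23780822753906, 176.3101806640625), 3.485790491104126)
side0 rack 0.033 932 [0.5255 0.1485 0.0384] ((496.04278564453125, 120.8448486328125), (261.39556884765625, 189.8104248046875), 25.93680191040039)
side0 rack 0.055 288 [0.5069 0.1134 0.0608] ((499.8734130859375, 112.11122131347656), (260.25244140625, 165.65530395507812), 26.287841796875)
side0 rack 0.07 484 [0.5367 0.1403 0.0767] ((504.01849365234375, 115.47987365722656), (262.40948486328125, 169.8736572265625), 22.77996826171875)
side0 clamp 0.033 253 [ 0.6125 -0.1295  0.0387] ((621.5281372070312, -183.49288940429688), (175.1705780029297, 175.27296447753906), 3.473074197769165)
side0 clamp 0.055 1000 [ 0.5886 -0.179   0.0576] ((567.1179809570312, -116.34085083007812), (180.76390075683594, 345.64825439453125), 25.886371612548828)
(346, 268) [0.55223197 0.10858565 0.08209696]
(370, 275) [0.5380413  0.15457154 0.0817448 ]
(395, 284) [0.52677655 0.20298448 0.08051918]
(383, 245) [0.44134011 0.10993924 0.07669726]
(308, 291) [0.64168562 0.09673269 0.07571373]
```

View pics/scene0_rack.png

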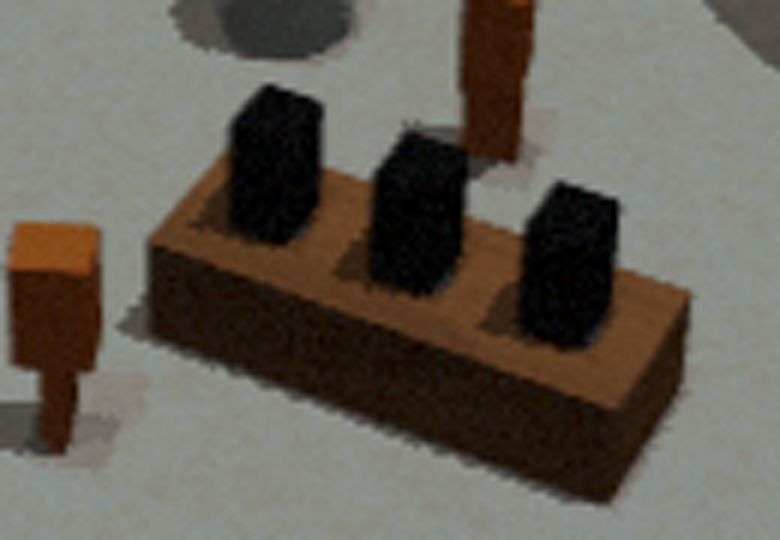

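View pics/scene0_clamp.png

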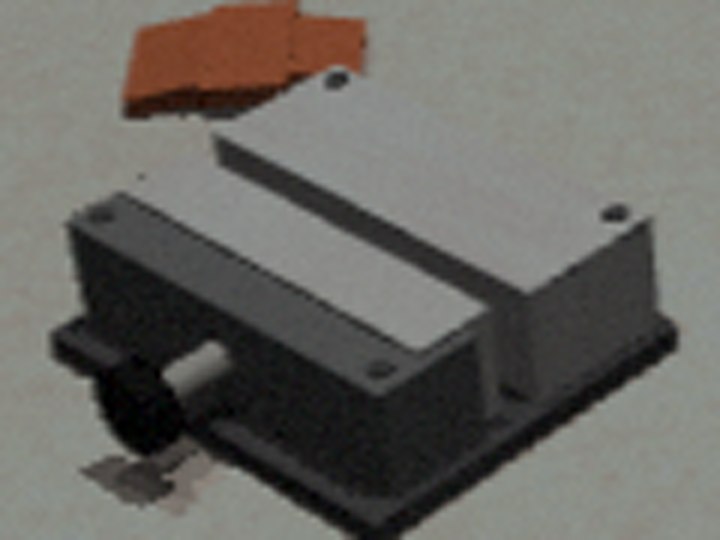

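View pics/side0_clamp.png

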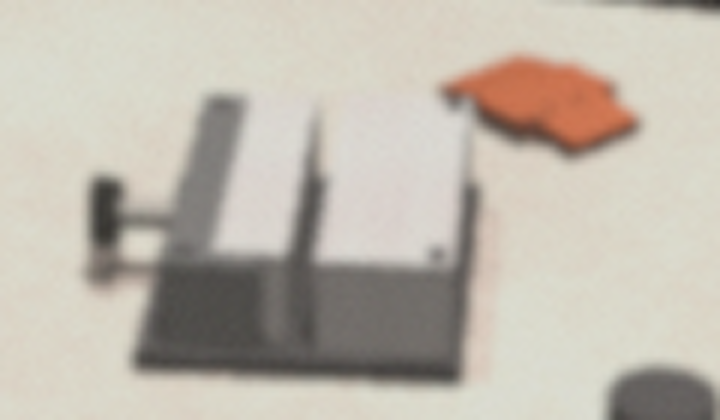

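```bash
python3 - <<'E'
from h import *
for p in ((325,290.3),(402.2,318),(415,298.8)): print('rack',onz('scene0',*p,.04))
L=[]
for p in ((257.8,243.7),(205.8,218.3),(251.7,245.8),(278.8,231),(240,253)): print('clamp',onz('scene0',*p,.06))
c='scene0'
for n,q in enumerate((((230,120),(268,86),(322,100),(292,135)),((370,165),(410,132),(466,150),(438,185)),((523,235),(560,185),(618,200),(590,245)))):
    A=np.array([onz(c,300+a/6,250+b/6,.082) for a,b in q]); print(n,A.round(4).tolist(),A.mean(0))
E
```

```text
rack [0.58966433 0.08909128 0.04      ]
rack [0.5526677  0.24126338 0.04      ]
rack [0.4954325  0.22854977 0.04      ]
clamp [ 0.59214222 -0.099387    0.06      ]
clamp [ 0.60570589 -0.26148171  0.06      ]
clamp [ 0.60556046 -0.1030877   0.06      ]
clamp [ 0.53068592 -0.10162195  0.06      ]
clamp [ 0.63789063 -0.10151229  0.06      ]
0 [[0.5662, 0.1019, 0.082], [0.5454, 0.0993, 0.082], [0.5395, 0.1165, 0.082], [0.559, 0.121, 0.082]] [0.55251309 0.10966781 0.082     ]
1 [[0.5541, 0.1481, 0.082], [0.5335, 0.1469, 0.082], [0.5289, 0.1652, 0.082], [0.5477, 0.1693, 0.082]] [0.54105057 0.15737612 0.082     ]
2 [[0.549, 0.2023, 0.082], [0.5231, 0.1964, 0.082], [0.5172, 0.2134, 0.082], [0.5394, 0.2195, 0.082]] [0.53217196 0.20792157 0.082     ]
```

```bash
cat >> h.py <<'E'
def plan(x,y,z,yaw=None):
    """yaw: world direction angle (rad) of gripping (tool y) mod pi"""
    s=arm.observe();R=Ro.from_rotvec(s['ee_rot']).as_matrix()
    sl=R.T@(np.array([x,y,z])-s['position'])*1000
    out=[sl.round(1).tolist()]
    if yaw is not None:
        a=np.arctan2(R[1,1],R[0,1]); dl=(yaw-a+np.pi/2)%np.pi-np.pi/2
        out.append(('roll',round(-dl,4),'alt',round(-dl+np.pi*np.sign(dl),4)))
    print(out,'q7',s['joints'][6].round(3),'t',s['clock'],'pos',s['position'].round(4),'tilt',R[:,2].round(4),'F',s['force'].round(1),'w',round(s['width'],3))
E
python3 - <<'E'
from h import *
print(Ro.from_rotvec(arm.observe()['ee_rot']).as_matrix().round(3))
print(arm.get_image('wrist')['hand_eye'].round(3).tolist())
plan(.5,.05,.25,.23)
P,d,f=cloud('scene0')
for p in ((480,330),(347,230),(215,203)):print(P[p[1],p[0]])
E
```

```text
[[-0.907  0.421 -0.   ]
 [ 0.421  0.907 -0.001]
 [-0.    -0.001 -1.   ]]
[[0.001, -0.962, -0.274, 0.074], [1.0, 0.001, 0.0, 0.001], [0.0, -0.274, 0.962, -0.158], [0.0, 0.0, 0.0, 1.0]]
[[-432.4, -368.7, -23.4], ('roll', np.float64(0.9059), 'alt', np.float64(-2.2357))] q7 -0.075 t 0.2 pos [0.2632 0.5666 0.2262] tilt [-4.e-04 -9.e-04 -1.e+00] F [ 0.2  0.2 -0.8] w 1.0
[0.5579718  0.38411722 0.11042134]
[0.43754653 0.01147637 0.06677107]
[ 0.50867351 -0.36637793  0.01483315]
```

```bash
python3 - <<'E'
from h import *
plan(.55,.05,.23,.23)
E
```

```text
[[-477.8, -347.6, -3.4], ('roll', np.float64(0.9059), 'alt', np.float64(-2.2357))] q7 -0.075 t 0.2 pos [0.2632 0.5666 0.2262] tilt [-4.e-04 -9.e-04 -1.e+00] F [ 0.2  0.2 -0.8] w 1.0
```

>>> jog_arm([
  {"slide": [-35,-25,0],"roll": 0.1,"gripper": 1},
  {"slide": [-68,-49,0],"roll": 0.2,"gripper": 1},
  {"slide": [-101,-73,0],"roll": 0.3,"gripper": 1},
  {"slide": [-134,-97,0],"roll": 0.4,"gripper": 1},
  {"slide": [-167,-121,0],"roll": 0.5,"gripper": 1},
  {"slide": [-200,-145,0],"roll": 0.6,"gripper": 1},
  {"slide": [-233,-169,0],"roll": 0.7,"gripper": 1},
  {"slide": [-266,-193,0],"roll": 0.8,"gripper": 1},
  {"slide": [-299,-217,0],"roll": 0.9,"gripper": 1},
  {"slide": [-330,-240,0],"roll": 0.906,"gripper": 1},
])

```text
clock: 1.03
position: [0.4622, 0.208, 0.2269]
ee_rot: [1.96, 2.455, 0.001]
force: [1.1, -0.8, 0.5]
width: 1.0
```

```bash
python3 - <<'E'
from h import *
plan(.55,.05,.23,.23)
E
```

```text
[[-173.5, 50.7, -3.1], ('roll', np.float64(-0.0068), 'alt', np.float64(3.1348))] q7 -0.199 t 1.0333 pos [0.4622 0.208  0.2269] tilt [ 4.e-04  2.e-04 -1.e+00] F [ 1.1 -0.8  0.5] w 1.0
```

>>> jog_arm([
  {"slide": [-30,9,0],"roll": 0,"gripper": 1},
  {"slide": [-60,18,0],"roll": 0,"gripper": 1},
  {"slide": [-95,28,0],"roll": 0,"gripper": 1},
  {"slide": [-130,38,0],"roll": 0,"gripper": 1},
  {"slide": [-155,45,0],"roll": 0,"gripper": 1},
  {"slide": [-172,50,0],"roll": 0,"gripper": 1},
  {"slide": [-172,50,0],"roll": 0,"gripper": 1},
  {"slide": [-172,50,0],"roll": 0,"gripper": 1},
  {"slide": [-172,50,0],"roll": 0,"gripper": 1},
  {"slide": [-172,50,0],"roll": 0,"gripper": 1},
])

```text
clock: 1.87
position: [0.5488, 0.0555, 0.2266]
ee_rot: [-1.949, -2.463, -0.0]
force: [-0.1, 0.6, -0.6]
width: 1.007
```

```bash
python3 - <<'E'
from h import *
snap('wrist','w1')
plan(.58,-.25,.23,.08)
E
```

```text
[[-304.4, -39.9, -3.5], ('roll', np.float64(0.1519), 'alt', np.float64(-2.9896))] q7 0.192 t 1.9167 pos [0.5489 0.0555 0.2266] tilt [-4.e-04  5.e-04 -1.e+00] F [-0.  -0.1  0.5] w 0.997
```

View pics/w1.png

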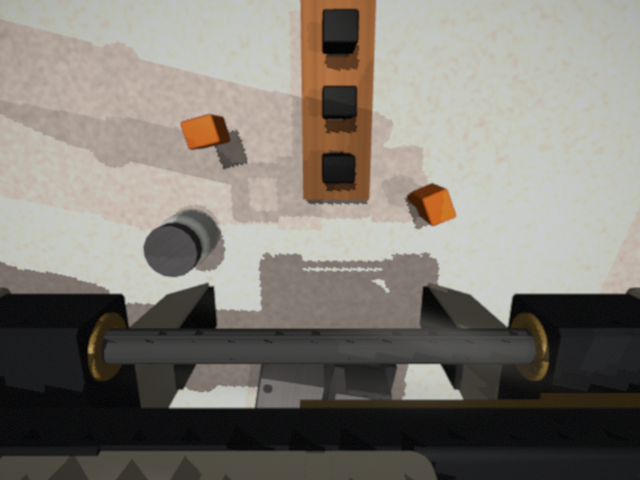

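The wrist view shows the rack with handles at (339,167) nearest (slot 0, robot's right), (339,101) and (340,30). The orange look-alikes are at (205,131) and (432,205). Enlarging to confirm leaf0.

```bash
python3 - <<'E'
from h import *
f=cv2.imread('pics/w1.png')
cv2.imwrite('pics/w1c.png',cv2.resize(cv2.convertScaleAbs(f[0:215,250:450],alpha=1.6,beta=20),None,fx=2.75,fy=2.75,interpolation=cv2.INTER_CUBIC))
cv2.imwrite('pics/w1d.png',cv2.resize(cv2.convertScaleAbs(f[130:210,290:390],alpha=1.8,beta=30),None,fx=7,fy=7,interpolation=cv2.INTER_CUBIC))
E
```

```text
(no output)
```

View pics/w1c.png

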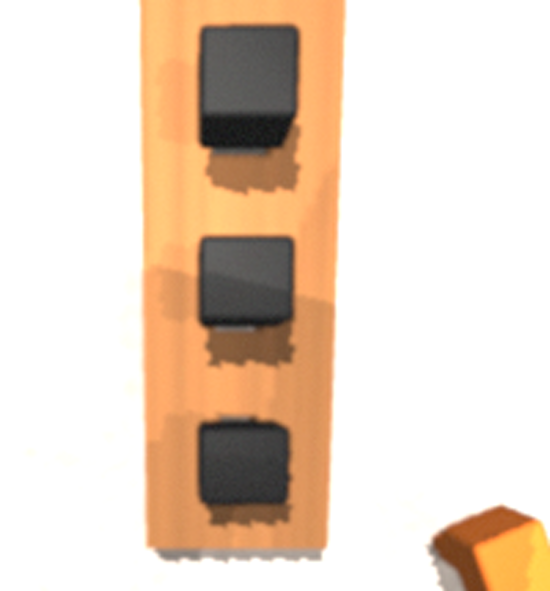

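View pics/w1d.png

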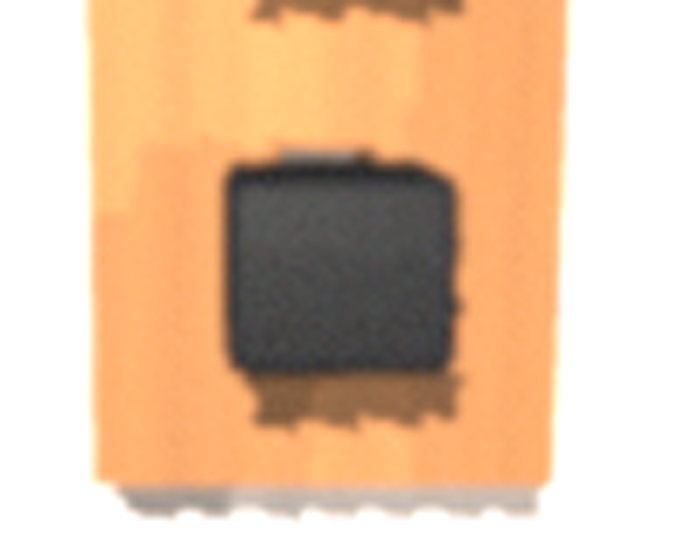

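```bash
python3 - <<'E'
from h import *
w='w1'
q=[onz(w,*p,.04)for p in((303.6,199),(368.7,199),(375.1,0),(301.6,0))]
print(np.round(q,4).tolist())
for a,b in((0,1),(1,2),(0,3)):
    v=q[b]-q[a];print(np.linalg.norm(v),np.degrees(np.arctan2(v[1],v[0])))
for (a,b,c,d) in((322.6,154.3,354.3,182.6),(322.7,86.2,356.9,117.1),(322.7,10.2,358.4,41.1)):
    A=np.array([onz(w,*p,.082)for p in((a,b),(c,b),(c,d),(a,d))]);print(A.mean(0),np.linalg.norm(A[1]-A[0]),np.linalg.norm(A[2]-A[1]))
P,d,f=cloud('w1');print(P[168,338],P[100,339])
E
```

```text
[[0.5323, 0.0706, 0.04], [0.5894, 0.0841, 0.04], [0.5524, 0.2378, 0.04], [0.4959, 0.2244, 0.04]]
0.05869540953753029 13.319012277033515
0.15808065949887756 103.54931114324162
0.15807805284298587 103.30753359493258
[0.55334999 0.10693471 0.082     ] 0.02432212157032646 0.02160169428949395
[0.54241714 0.15438347 0.082     ] 0.02506005778158695 0.02153175928911404
[0.53056285 0.20336299 0.082     ] 0.024908883442097643 0.0195038514078063
[0.55289037 0.10730097 0.0821512 ] [0.54150357 0.15538301 0.08292602]
```

>>> jog_arm([
  {"slide": [-30,-4,0],"roll": 0.05,"gripper": 1},
  {"slide": [-65,-9,0],"roll": 0.1,"gripper": 1},
  {"slide": [-100,-13,0],"roll": 0.15,"gripper": 1},
  {"slide": [-138,-18,0],"roll": 0.15,"gripper": 1},
  {"slide": [-176,-23,0],"roll": 0.15,"gripper": 1},
  {"slide": [-214,-28,0],"roll": 0.15,"gripper": 1},
  {"slide": [-250,-33,0],"roll": 0.15,"gripper": 1},
  {"slide": [-280,-37,0],"roll": 0.15,"gripper": 1},
  {"slide": [-304,-40,0],"roll": 0.15,"gripper": 1},
  {"slide": [-304,-40,0],"roll": 0.15,"gripper": 1},
])

```text
clock: 2.75
position: [0.5787, -0.2566, 0.2269]
ee_rot: [2.136, 2.301, -0.004]
force: [-1.1, 0.5, 0.6]
width: 1.003
```

```bash
python3 - <<'E'
from h import *
snap('wrist','w2')
plan(.5537,.1072,.12,.234)
E
```

```text
[[361.7, 2.2, 106.2], ('roll', np.float64(-0.1574), 'alt', np.float64(2.9842))] q7 0.636 t 2.8 pos [ 0.5792 -0.2534  0.2267] tilt [-3.0e-04 -1.3e-03 -1.0e+00] F [-0.   0.6 -0.5] w 1.003
```

View pics/w2.png

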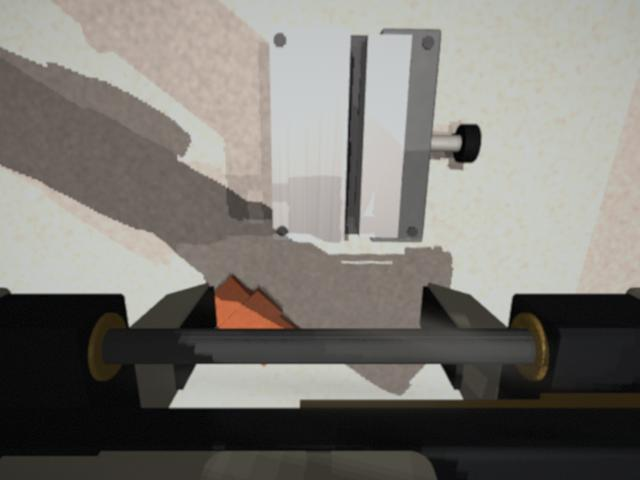

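```bash
python3 - <<'E'
from h import *
snap('wrist','w2')
plan(.5537,.1072,.12,.234)
f=cv2.imread('pics/w2.png')
cv2.imwrite('pics/w2a.png',cv2.resize(cv2.convertScaleAbs(f[15:135,260:450],alpha=1.2,beta=0),None,fx=4.2,fy=4.2,interpolation=cv2.INTER_CUBIC))
cv2.imwrite('pics/w2b.png',cv2.resize(cv2.convertScaleAbs(f[135:255,260:450],alpha=1.2,beta=0),None,fx=4.2,fy=4.2,interpolation=cv2.INTER_CUBIC))
E
```

```text
[[359.2, 2.5, 106.6], ('roll', np.float64(-0.155), 'alt', np.float64(2.9866))] q7 0.635 t 2.85 pos [ 0.5796 -0.2511  0.2265] tilt [-3.e-04  2.e-04 -1.e+00] F [ 1.1  0.6 -0.7] w 1.003
```

View pics/w2a.png

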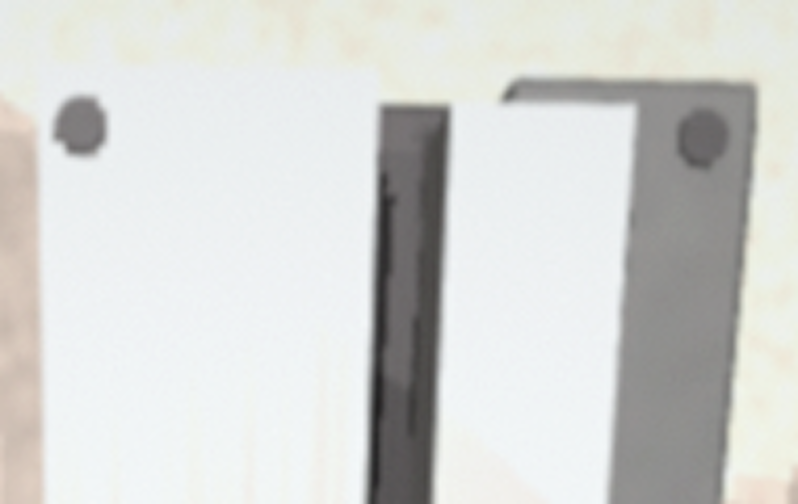

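View pics/w2b.png

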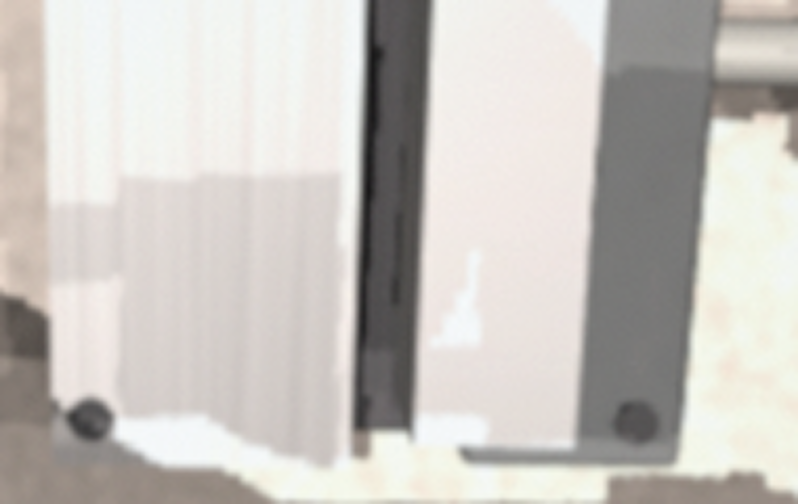

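```bash
python3 - <<'E'
from h import *
w='w2'
T,B=onz(w,350.2,32.9,.06),onz(w,343.6,245,.06)
bt,bb=onz(w,366.9,40,.06),onz(w,358.3,239.8,.06)
lt=onz(w,260+38/4.2,15+75/4.2,.06)
y=(T-B)/np.linalg.norm(T-B);x=np.array([y[1],-y[0],0])
print(T,B,np.linalg.norm(T-B),'yaw',np.arctan2(x[1],x[0]));print('gap',(bt-T)@x,(bb-T)@x,(bt-T)@y,(bb-bt)@y, 'fixed',(lt-T)@x,'gap pt',(T+B)/2)
print('x',x)
E
```

```text
[ 0.59239429 -0.10367912  0.06      ] [ 0.60336975 -0.27085054  0.06      ] 0.1675313219289382 yaw 0.06555985950155727
gap 0.012897572760756768 0.012720684122999605 -0.0047165476447015185 -0.1579312409245954 fixed -0.06157163687393326 gap pt [ 0.59788202 -0.18726483  0.06      ]
x [0.99785172 0.06551291 0.        ]
```

>>> jog_arm([
  {"slide": [36,0,0],"roll": -0.05,"gripper": 1},
  {"slide": [75,0,0],"roll": -0.1,"gripper": 1},
  {"slide": [115,1,0],"roll": -0.155,"gripper": 1},
  {"slide": [155,1,10],"roll": -0.155,"gripper": 1},
  {"slide": [193,1,20],"roll": -0.155,"gripper": 1},
  {"slide": [230,2,35],"roll": -0.155,"gripper": 1},
  {"slide": [268,2,50],"roll": -0.155,"gripper": 1},
  {"slide": [305,2,65],"roll": -0.155,"gripper": 1},
  {"slide": [335,2,85],"roll": -0.155,"gripper": 1},
  {"slide": [359,2.5,100],"roll": -0.155,"gripper": 1},
])

```text
clock: 3.68
position: [0.5514, 0.1129, 0.1256]
ee_rot: [-1.937, -2.471, -0.001]
force: [-0.3, 0.3, -0.4]
width: 1.002
```

```bash
python3 - <<'E'
from h import *
snap('wrist','w3')
plan(.5537,.1072,.048,.234)
E
```

```text
[[-11.8, 1.7, 74.8], ('roll', np.float64(0.0122), 'alt', np.float64(-3.1294))] q7 0.161 t 3.7333 pos [0.5496 0.1179 0.1229] tilt [-0.0052  0.0033 -1.    ] F [-1.   5.9 -2.7] w 1.0
```

View pics/w3.png

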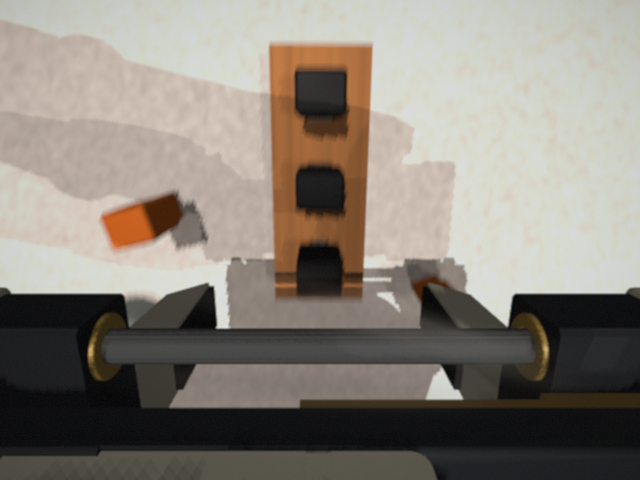

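>>> jog_arm([
  {"slide": [0,0,0],"roll": 0,"gripper": 1},
  {"slide": [0,0,0],"roll": 0,"gripper": 1},
  {"slide": [0,0,10],"roll": 0,"gripper": 1},
  {"slide": [0,0,20],"roll": 0,"gripper": 1},
  {"slide": [0,0,30],"roll": 0,"gripper": 1},
  {"slide": [0,0,30],"roll": 0,"gripper": 1},
  {"slide": [0,0,30],"roll": 0,"gripper": 1},
  {"slide": [0,0,30],"roll": 0,"gripper": 1},
  {"slide": [0,0,30],"roll": 0,"gripper": 1},
  {"slide": [0,0,30],"roll": 0,"gripper": 1},
])

```text
clock: 4.57
position: [0.5539, 0.107, 0.0971]
ee_rot: [1.946, 2.466, 0.001]
force: [-0.3, -0.7, -0.1]
width: 1.002
```

```bash
python3 - <<'E'
from h import *
im=snap('wrist','w4')
plan(.5537,.1072,.048,.234)
P,d,f=cloud('w4')
# rack top edges & handles by projection from wrist cloud
C=im['C'];K=im['intrinsics']
def pr(X):
    c=np.linalg.inv(C)@np.r_[X,1];return (K@(c[:3]/c[2]))[:2]
for X in((.5424,.1544,.082),(.5306,.2034,.082),(.5537,.1072,.082)):print(pr(np.array(X)))
E
```

```text
[[0.2, -0.1, 49.1], ('roll', np.float64(0.0008), 'alt', np.float64(-3.1408))] q7 0.185 t 4.6167 pos [0.5538 0.107  0.0971] tilt [ 7.e-04  2.e-04 -1.e+00] F [-0.7 -1.1  0.6] w 1.001
[316.86106136 193.3092327 ]
[316.64568747  72.20621081]
[316.90522182 293.03779106]
```

View pics/w4.png

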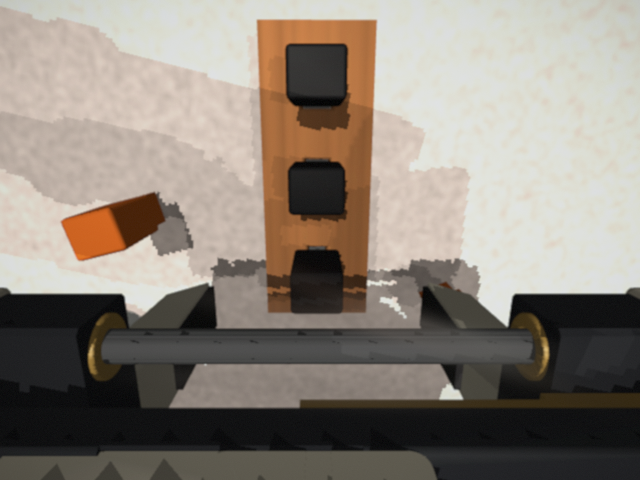

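The wrist view shows the gripper lined up over leaf0 (handle about (317,290)), with leaf1 at (317,187) and leaf2 at (317,72). Descending and gripping.

>>> jog_arm([
  {"slide": [0,0,15],"roll": 0,"gripper": 1},
  {"slide": [0,0,30],"roll": 0,"gripper": 1},
  {"slide": [0,0,42],"roll": 0,"gripper": 1},
  {"slide": [0,0,49],"roll": 0,"gripper": 1},
  {"slide": [0,0,49],"roll": 0,"gripper": 0.6},
  {"slide": [0,0,49],"roll": 0,"gripper": 0.4},
  {"slide": [0,0,49],"roll": 0,"gripper": 0.2},
  {"slide": [0,0,49],"roll": 0,"gripper": 0.2},
  {"slide": [0,0,49],"roll": 0,"gripper": 0.2},
  {"slide": [0,0,49],"roll": 0,"gripper": 0.2},
], newtons=25)

```text
clock: 5.45
position: [0.5538, 0.1071, 0.0482]
ee_rot: [1.945, 2.466, 0.001]
force: [-0.3, -0.5, 0.5]
width: 0.611
```

```bash
python3 - <<'E'
from h import *
plan(.5537,.1072,.048,.234)
E
```

```text
[[0.1, -0.1, 0.2], ('roll', np.float64(0.001), 'alt', np.float64(-3.1406))] q7 0.216 t 5.45 pos [0.5538 0.1071 0.0482] tilt [ 8.e-04  3.e-04 -1.e+00] F [-0.3 -0.5  0.5] w 0.611
```

>>> jog_arm([
  {"slide": [0,0,0],"roll": 0,"gripper": 0.2},
  {"slide": [0,0,0],"roll": 0,"gripper": 0.2},
  {"slide": [0,0,0],"roll": 0,"gripper": 0.2},
  {"slide": [0,0,0],"roll": 0,"gripper": 0.2},
  {"slide": [0,0,0],"roll": 0,"gripper": 0.2},
  {"slide": [0,0,0],"roll": 0,"gripper": 0.2},
  {"slide": [0,0,0],"roll": 0,"gripper": 0.2},
  {"slide": [0,0,0],"roll": 0,"gripper": 0.2},
  {"slide": [0,0,0],"roll": 0,"gripper": 0.2},
  {"slide": [0,0,-5],"roll": 0,"gripper": 0.2},
])

```text
clock: 6.28
position: [0.5529, 0.1069, 0.0521]
ee_rot: [-1.945, -2.466, 0.002]
force: [-0.8, 1.0, -0.8]
width: 0.284
```

```bash
python3 - <<'E'
from h import *
plan(.5537,.1072,.135,.234)
E
```

```text
[[0.1, 0.8, -82.9], ('roll', np.float64(0.001), 'alt', np.float64(-3.1406))] q7 0.213 t 6.2833 pos [0.5529 0.1069 0.0521] tilt [-1.4e-03 -4.0e-04 -1.0e+00] F [-0.8  1.  -0.8] w 0.284
```

>>> jog_arm([
  {"slide": [0,0,-15],"roll": 0,"gripper": 0.2},
  {"slide": [0,0,-35],"roll": 0,"gripper": 0.2},
  {"slide": [0,0,-60],"roll": 0,"gripper": 0.2},
  {"slide": [0,0,-85],"roll": 0,"gripper": 0.2},
  {"slide": [-10,0,-95],"roll": 0,"gripper": 0.2},
  {"slide": [-30,0,-95],"roll": 0.02,"gripper": 0.2},
  {"slide": [-60,0,-95],"roll": 0.06,"gripper": 0.2},
  {"slide": [-95,0,-95],"roll": 0.1,"gripper": 0.2},
  {"slide": [-130,0,-95],"roll": 0.14,"gripper": 0.2},
  {"slide": [-160,0,-95],"roll": 0.16,"gripper": 0.2},
])

```text
clock: 7.12
position: [0.5907, -0.0518, 0.1477]
ee_rot: [2.14, 2.299, -0.001]
force: [0.8, 0.3, -1.5]
width: 0.286
```

```bash
python3 - <<'E'
from h import *
plan(.6073,-.2317,.125,.0656)
E
```

```text
[[-180.6, 3.7, 22.8], ('roll', np.float64(0.006), 'alt', np.float64(-3.1356))] q7 0.313 t 7.1167 pos [ 0.5907 -0.0518  0.1477] tilt [ 0.e+00 -8.e-04 -1.e+00] F [ 0.8  0.3 -1.5] w 0.286
```

>>> jog_arm([
  {"slide": [-30,1,0],"roll": 0.006,"gripper": 0.2},
  {"slide": [-60,2,0],"roll": 0.006,"gripper": 0.2},
  {"slide": [-95,3,5],"roll": 0.006,"gripper": 0.2},
  {"slide": [-130,4,10],"roll": 0.006,"gripper": 0.2},
  {"slide": [-160,4,15],"roll": 0.006,"gripper": 0.2},
  {"slide": [-178,4,20],"roll": 0.006,"gripper": 0.2},
  {"slide": [-184,4,23],"roll": 0.006,"gripper": 0.2},
  {"slide": [-184,4,23],"roll": 0.006,"gripper": 0.2},
  {"slide": [-184,4,23],"roll": 0.006,"gripper": 0.2},
  {"slide": [-184,4,23],"roll": 0.006,"gripper": 0.2},
])

```text
clock: 7.95
position: [0.6088, -0.2297, 0.1247]
ee_rot: [-2.141, -2.298, -0.001]
force: [0.5, 0.1, -0.9]
width: 0.284
```

```bash
python3 - <<'E'
from h import *
snap('wrist','w5');snap('scene','s5')
plan(.6073,-.2317,.100,.0656)
f=cv2.imread('pics/s5.png')
cv2.imwrite('pics/s5c.png',cv2.resize(f[140:290,150:310],None,fx=4,fy=4,interpolation=cv2.INTER_CUBIC))
E
```

```text
[[-1.8, -1.9, 25.0], ('roll', np.float64(0.0058), 'alt', np.float64(-3.1358))] q7 0.614 t 8.05 pos [ 0.609  -0.2298  0.125 ] tilt [ 4.e-04  9.e-04 -1.e+00] F [ 0.1  0.1 -0.3] w 0.279
```

View pics/w5.png

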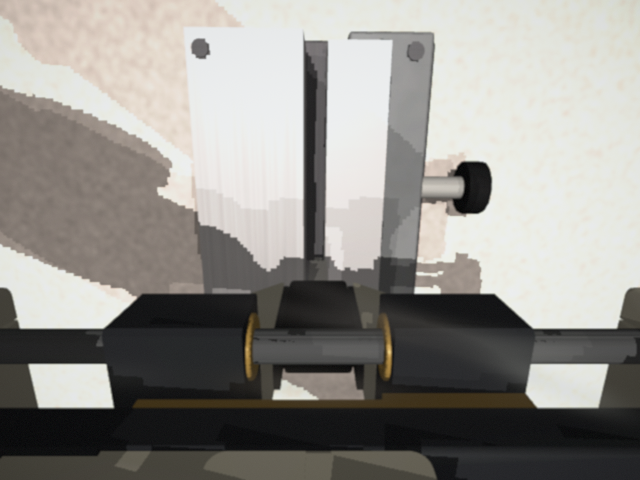

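View pics/s5c.png

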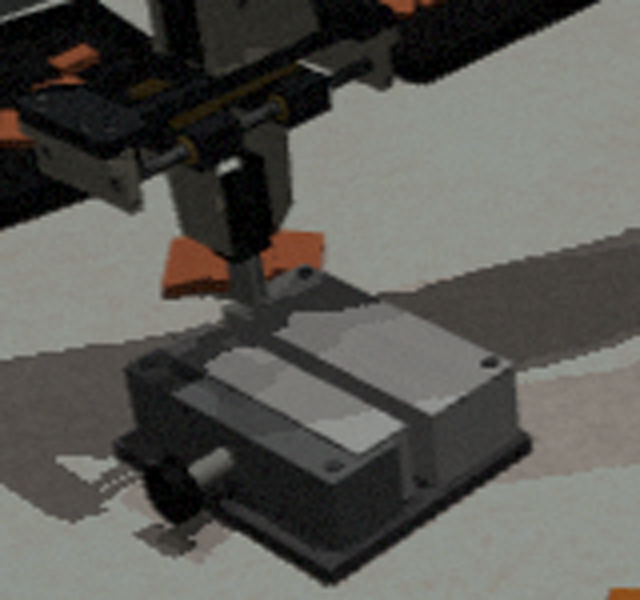

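```bash
python3 - <<'E'
from h import *
f=cv2.imread('pics/w5.png')
cv2.imwrite('pics/w5a.png',cv2.resize(cv2.convertScaleAbs(f[20:130,270:370],alpha=1.1),None,fx=5,fy=5,interpolation=cv2.INTER_CUBIC))
cv2.imwrite('pics/w5b.png',cv2.resize(cv2.convertScaleAbs(f[180:290,270:370],alpha=1.6,beta=10),None,fx=5,fy=5,interpolation=cv2.INTER_CUBIC))
E
```

```text
(no output)
```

View pics/w5a.png

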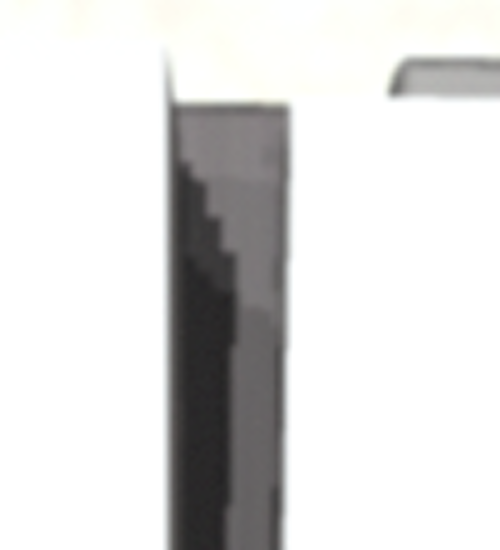

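View pics/w5b.png

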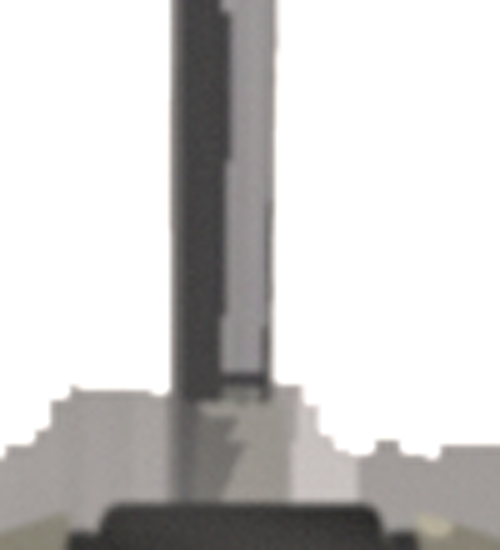

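```bash
python3 - <<'E'
from h import *
w='w5'
T,B=onz(w,303.5,32,.06),onz(w,304.3,220,.06)
bt,bb=onz(w,327.6,41,.06),onz(w,325,220,.06)
y=(T-B)/np.linalg.norm(T-B);x=np.array([y[1],-y[0],0])
print(T,B,'yaw',np.arctan2(x[1],x[0]),'gap',(bt-T)@x,(bb-T)@x)
M=T-y*.1285; print('face pt there',M, 'leaf ctr', M+x*.0066)
yb=(bt-bb)/np.linalg.norm(bt-bb);print('bar yaw',np.arctan2(-yb[0],yb[1]))
E
```

```text
[ 0.59260979 -0.10480272  0.06      ] [ 0.59921217 -0.20458205  0.06      ] yaw 0.06607355197165386 gap 0.012603211813524709 0.012244890191293486
face pt there [ 0.60109406 -0.23302232  0.06      ] leaf ctr [ 0.60767966 -0.23258656  0.06      ]
bar yaw 0.062331838420097256
```

>>> jog_arm([
  {"slide": [-1,-1,5],"roll": 0.005,"gripper": 0.2},
  {"slide": [-2,-1.9,12],"roll": 0.005,"gripper": 0.2},
  {"slide": [-2,-1.9,18],"roll": 0.005,"gripper": 0.2},
  {"slide": [-2,-1.9,21],"roll": 0.005,"gripper": 0.2},
  {"slide": [-2,-1.9,24],"roll": 0.005,"gripper": 0.2},
  {"slide": [-2,-1.9,27],"roll": 0.005,"gripper": 0.2},
  {"slide": [-2,-1.9,28.5],"roll": 0.005,"gripper": 0.2},
  {"slide": [-2,-1.9,30],"roll": 0.005,"gripper": 0.2},
  {"slide": [-2,-1.9,30],"roll": 0.005,"gripper": 0.2},
  {"slide": [-2,-1.9,30],"roll": 0.005,"gripper": 0.2},
])

```text
clock: 8.88
position: [0.6068, -0.234, 0.0948]
ee_rot: [2.149, 2.291, 0.0]
force: [-0.1, -0.2, -1.6]
width: 0.28
```

```bash
python3 - <<'E'
from h import *
plan(.6073,-.2317,.070,.0656)
E
```

```text
[[2.2, 0.6, 24.8], ('roll', np.float64(-0.0017), 'alt', np.float64(3.1399))] q7 0.629 t 8.8833 pos [ 0.6068 -0.234   0.0948] tilt [ 2.e-04 -0.e+00 -1.e+00] F [-0.1 -0.2 -1.6] w 0.28
```

>>> jog_arm([
  {"slide": [0,0.3,3],"roll": 0,"gripper": 0.2},
  {"slide": [0,0.3,6],"roll": 0,"gripper": 0.2},
  {"slide": [0,0.3,9],"roll": 0,"gripper": 0.2},
  {"slide": [0,0.3,12],"roll": 0,"gripper": 0.2},
  {"slide": [0,0.3,15],"roll": 0,"gripper": 0.2},
  {"slide": [0,0.3,18],"roll": 0,"gripper": 0.2},
  {"slide": [0,0.3,20],"roll": 0,"gripper": 0.2},
  {"slide": [0,0.3,22],"roll": 0,"gripper": 0.2},
  {"slide": [0,0.3,23],"roll": 0,"gripper": 0.2},
  {"slide": [0,0.3,23],"roll": 0,"gripper": 0.2},
])

```text
clock: 9.72
position: [0.6069, -0.2338, 0.0715]
ee_rot: [-2.149, -2.291, 0.0]
force: [-0.1, 0.3, -0.6]
width: 0.282
```

```bash
python3 - <<'E'
from h import *
plan(.6073,-.2317,.070,.0656)
E
```

```text
[[2.1, 0.5, 1.5], ('roll', np.float64(-0.0017), 'alt', np.float64(3.1399))] q7 0.64 t 9.7167 pos [ 0.6069 -0.2338  0.0715] tilt [-3.e-04  1.e-04 -1.e+00] F [-0.1  0.3 -0.6] w 0.282
```

>>> jog_arm([
  {"slide": [0,0.5,0],"roll": 0,"gripper": 0.2},
  {"slide": [0,1,0],"roll": 0,"gripper": 0.2},
  {"slide": [0,1.5,0],"roll": 0,"gripper": 0.2},
  {"slide": [0,2,0],"roll": 0,"gripper": 0.2},
  {"slide": [0,2.5,0],"roll": 0,"gripper": 0.2},
  {"slide": [0,2.5,0],"roll": 0,"gripper": 0.2},
  {"slide": [0,2.5,0],"roll": 0,"gripper": 0.2},
  {"slide": [0,2.5,0],"roll": 0,"gripper": 0.2},
  {"slide": [0,2.5,0],"roll": 0,"gripper": 0.2},
  {"slide": [0,2.5,0],"roll": 0,"gripper": 0.2},
])

```text
clock: 10.55
position: [0.6088, -0.2338, 0.0716]
ee_rot: [-2.149, -2.29, 0.001]
force: [-5.7, 0.2, 3.3]
width: 0.282
```

```bash
python3 - <<'E'
from h import *
plan(.6073,-.2317,.070,.0656);print(arm.observe()['ft_torque'])
E
```

```text
[[2.2, -1.4, 1.6], ('roll', np.float64(-0.002), 'alt', np.float64(3.1396))] q7 0.638 t 10.55 pos [ 0.6088 -0.2338  0.0716] tilt [-1.2e-03  2.0e-04 -1.0e+00] F [-5.7  0.2  3.3] w 0.282
[-0.06593612  1.32198215 -0.05920696]
```

>>> jog_arm([
  {"slide": [0,-1,0],"roll": 0,"gripper": 0.2},
  {"slide": [0,-2,0],"roll": 0,"gripper": 0.2},
  {"slide": [0,-3,0],"roll": 0,"gripper": 0.2},
  {"slide": [0,-4,0],"roll": 0,"gripper": 0.2},
  {"slide": [0,-4.5,0],"roll": 0,"gripper": 0.2},
  {"slide": [0,-5,0],"roll": 0,"gripper": 0.2},
  {"slide": [0,-5.3,0],"roll": 0,"gripper": 0.2},
  {"slide": [0,-5.3,0],"roll": 0,"gripper": 0.2},
  {"slide": [0,-5.3,0],"roll": 0,"gripper": 0.2},
  {"slide": [0,-5.3,0],"roll": 0,"gripper": 0.2},
])

```text
clock: 11.38
position: [0.6045, -0.234, 0.0718]
ee_rot: [2.149, 2.291, 0.0]
force: [1.8, 0.0, 0.5]
width: 0.28
```

```bash
python3 - <<'E'
from h import *
plan(.6073,-.2317,.070,.0656);print(arm.observe()['ft_torque'])
E
```

```text
[[2.2, 2.9, 1.8], ('roll', np.float64(-0.0016), 'alt', np.float64(3.14))] q7 0.642 t 11.3833 pos [ 0.6045 -0.234   0.0718] tilt [ 4.e-04 -0.e+00 -1.e+00] F [1.8 0.  0.5] w 0.28
[-0.04817286 -0.21856787 -0.01696535]
```

>>> jog_arm([
  {"slide": [0,1,0],"roll": 0,"gripper": 0.2},
  {"slide": [0,2.1,1],"roll": 0,"gripper": 0.2},
  {"slide": [0,2.1,2],"roll": 0,"gripper": 0.2},
  {"slide": [0,2.1,3],"roll": 0,"gripper": 0.2},
  {"slide": [0,2.1,3.7],"roll": 0,"gripper": 0.2},
  {"slide": [0,2.1,3.7],"roll": 0,"gripper": 0.2},
  {"slide": [0,2.1,3.7],"roll": 0,"gripper": 0.5},
  {"slide": [0,2.1,3.7],"roll": 0,"gripper": 0.5},
  {"slide": [0,2.1,3.7],"roll": 0,"gripper": 0.5},
  {"slide": [0,2.1,3.7],"roll": 0,"gripper": 0.5},
])

```text
clock: 12.22
position: [0.6064, -0.234, 0.0681]
ee_rot: [2.149, 2.291, 0.0]
force: [-0.3, -0.4, -0.3]
width: 0.488
```

```bash
python3 - <<'E'
from h import *
plan(.5421,.155,.135,.234)
E
```

```text
[[392.3, -39.3, -66.9], ('roll', np.float64(-0.1701), 'alt', np.float64(2.9715))] q7 0.642 t 12.2167 pos [ 0.6064 -0.234   0.0681] tilt [ 1.e-04  0.e+00 -1.e+00] F [-0.3 -0.4 -0.3] w 0.488
```

>>> jog_arm([
  {"slide": [0,0,-15],"roll": 0,"gripper": 0.6},
  {"slide": [0,0,-35],"roll": 0,"gripper": 0.6},
  {"slide": [0,0,-60],"roll": 0,"gripper": 0.6},
  {"slide": [0,0,-75],"roll": 0,"gripper": 0.6},
  {"slide": [15,0,-80],"roll": 0,"gripper": 0.7},
  {"slide": [40,-2,-80],"roll": 0,"gripper": 0.7},
  {"slide": [75,-5,-80],"roll": 0,"gripper": 0.7},
  {"slide": [110,-8,-80],"roll": 0,"gripper": 0.7},
  {"slide": [140,-12,-80],"roll": 0,"gripper": 0.7},
  {"slide": [165,-15,-80],"roll": 0,"gripper": 0.7},
])

```text
clock: 13.05
position: [0.5803, -0.0674, 0.148]
ee_rot: [-2.147, -2.293, -0.001]
force: [0.6, 0.5, -0.5]
width: 0.701
```

```bash
python3 - <<'E'
from h import *
plan(.5421,.155,.135,.234)
im=snap('scene','s6')
f=im['frame'];cv2.imwrite('pics/s6c.png',cv2.resize(f[140:290,150:310],None,fx=4,fy=4,interpolation=cv2.INTER_CUBIC))
E
```

```text
[[224.4, -23.5, 13.3], ('roll', np.float64(-0.1684), 'alt', np.float64(2.9732))] q7 0.336 t 13.05 pos [ 0.5803 -0.0674  0.148 ] tilt [-1.0e-04  1.1e-03 -1.0e+00] F [ 0.6  0.5 -0.5] w 0.701
```

View pics/s6c.png

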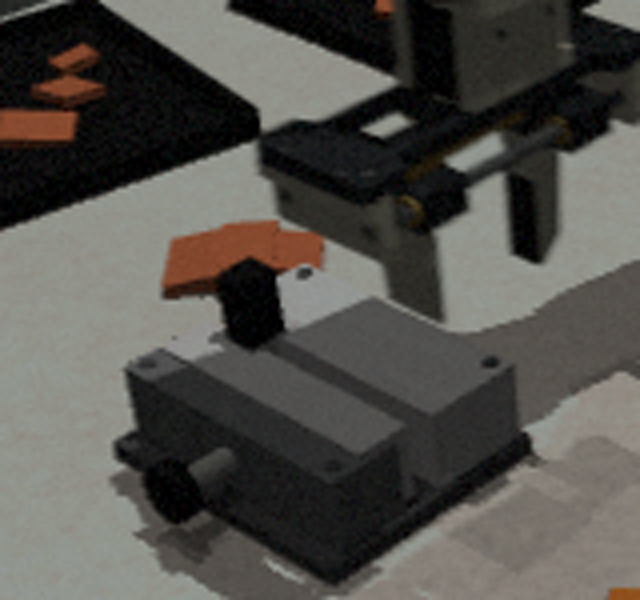

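>>> jog_arm([
  {"slide": [35,-3,0],"roll": -0.02,"gripper": 0.7},
  {"slide": [70,-7,0],"roll": -0.06,"gripper": 0.7},
  {"slide": [108,-11,5],"roll": -0.1,"gripper": 0.7},
  {"slide": [145,-15,10],"roll": -0.14,"gripper": 0.7},
  {"slide": [180,-19,13],"roll": -0.168,"gripper": 0.7},
  {"slide": [207,-22,13],"roll": -0.168,"gripper": 0.7},
  {"slide": [227,-23.5,13],"roll": -0.168,"gripper": 0.7},
  {"slide": [227,-23.5,13],"roll": -0.168,"gripper": 0.7},
  {"slide": [227,-23.5,13],"roll": -0.168,"gripper": 0.7},
  {"slide": [227,-23.5,20],"roll": -0.168,"gripper": 0.7},
])

```text
clock: 13.93
position: [0.544, 0.1539, 0.129]
ee_rot: [1.949, 2.461, 0.003]
force: [0.9, 0.0, 0.8]
width: 0.7
```

```bash
python3 - <<'E'
from h import *
plan(.5421,.1555,.048,.234)
im=snap('wrist','w7')
plan(.5421,.1555,.048,.234)
C=im['C'];K=im['intrinsics']
def pr(X):
    c=np.linalg.inv(C)@np.r_[X,1];return (K@(c[:3]/c[2]))[:2]
for X in((.5421,.1550,.082),(.5306,.2034,.082)):print(pr(np.array(X)))
E
```

```text
[[2.0, -1.7, 81.0], ('roll', np.float64(-0.0029), 'alt', np.float64(3.1387))] q7 0.076 t 13.9333 pos [0.544  0.1539 0.129 ] tilt [ 2.3e-03  2.0e-04 -1.0e+00] F [0.9 0.  0.8] w 0.7
[[2.5, -0.4, 79.0], ('roll', np.float64(-0.0038), 'alt', np.float64(3.1378))] q7 0.076 t 13.9833 pos [0.543  0.1532 0.127 ] tilt [ 0.e+00 -8.e-04 -1.e+00] F [-1.   0.9 -0.6] w 0.699
[314.20093657 268.63259548]
[313.80260119 179.84743855]
```

View pics/w7.png

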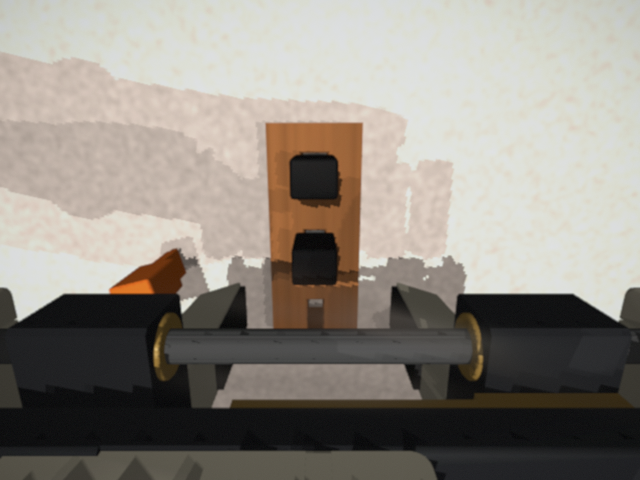

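>>> jog_arm([
  {"slide": [2,-0.4,15],"roll": 0,"gripper": 0.7},
  {"slide": [2.5,-0.4,35],"roll": 0,"gripper": 0.7},
  {"slide": [2.5,-0.4,55],"roll": 0,"gripper": 0.7},
  {"slide": [2.5,-0.4,70],"roll": 0,"gripper": 0.7},
  {"slide": [2.5,-0.4,79],"roll": 0,"gripper": 0.6},
  {"slide": [2.5,-0.4,79],"roll": 0,"gripper": 0.4},
  {"slide": [2.5,-0.4,79],"roll": 0,"gripper": 0.2},
  {"slide": [2.5,-0.4,79],"roll": 0,"gripper": 0.2},
  {"slide": [2.5,-0.4,79],"roll": 0,"gripper": 0.2},
  {"slide": [2.5,-0.4,79],"roll": 0,"gripper": 0.2},
], newtons=25)

```text
clock: 14.82
position: [0.5425, 0.1573, 0.0499]
ee_rot: [1.949, 2.463, 0.002]
force: [1.1, 0.7, -0.8]
width: 0.314
```

```bash
python3 - <<'E'
from h import *
plan(.5421,.1555,.048,.234)
E
```

```text
[[-1.7, -0.9, 1.9], ('roll', np.float64(-0.0022), 'alt', np.float64(3.1394))] q7 0.12 t 14.8167 pos [0.5425 0.1573 0.0499] tilt [ 1.5e-03  7.0e-04 -1.0e+00] F [ 1.1  0.7 -0.8] w 0.314
```

>>> jog_arm([
  {"slide": [0,0,0],"roll": 0,"gripper": 0.2},
  {"slide": [0,0,0],"roll": 0,"gripper": 0.2},
  {"slide": [0,0,0],"roll": 0,"gripper": 0.2},
  {"slide": [0,0,0],"roll": 0,"gripper": 0.2},
  {"slide": [0,0,-5],"roll": 0,"gripper": 0.2},
  {"slide": [0,0,-20],"roll": 0,"gripper": 0.2},
  {"slide": [0,0,-45],"roll": 0,"gripper": 0.2},
  {"slide": [0,0,-75],"roll": 0,"gripper": 0.2},
  {"slide": [0,0,-95],"roll": 0,"gripper": 0.2},
  {"slide": [0,0,-100],"roll": 0,"gripper": 0.2},
])

```text
clock: 15.65
position: [0.5438, 0.1576, 0.1528]
ee_rot: [1.948, 2.461, 0.007]
force: [0.9, 0.7, -1.4]
width: 0.284
```

```bash
python3 - <<'E'
from h import *
plan(.6037,-.190,.150,.0656)
E
```

```text
[[-352.1, -21.5, 2.3], ('roll', np.float64(0.1661), 'alt', np.float64(-2.9755))] q7 0.058 t 15.65 pos [0.5438 0.1576 0.1528] tilt [ 0.005   0.0021 -1.    ] F [ 0.9  0.7 -1.4] w 0.284
```

>>> jog_arm([
  {"slide": [-30,-2,0],"roll": 0.03,"gripper": 0.2},
  {"slide": [-68,-4,0],"roll": 0.06,"gripper": 0.2},
  {"slide": [-107,-6,0],"roll": 0.1,"gripper": 0.2},
  {"slide": [-146,-9,0],"roll": 0.13,"gripper": 0.2},
  {"slide": [-185,-11,0],"roll": 0.166,"gripper": 0.2},
  {"slide": [-224,-14,0],"roll": 0.166,"gripper": 0.2},
  {"slide": [-262,-17,0],"roll": 0.166,"gripper": 0.2},
  {"slide": [-300,-20,0],"roll": 0.166,"gripper": 0.2},
  {"slide": [-330,-22,5],"roll": 0.166,"gripper": 0.2},
  {"slide": [-345,-22,10],"roll": 0.166,"gripper": 0.2},
])

```text
clock: 16.48
position: [0.5991, -0.1894, 0.1388]
ee_rot: [2.151, 2.287, -0.003]
force: [0.0, 0.6, -0.4]
width: 0.281
```

>>> jog_arm([
  {"slide": [-5,0,5],"roll": 0,"gripper": 0.2},
  {"slide": [-5,0,8],"roll": 0,"gripper": 0.2},
  {"slide": [-5,0,10],"roll": 0,"gripper": 0.2},
  {"slide": [-5,0,10],"roll": 0,"gripper": 0.2},
  {"slide": [-5,0,10],"roll": 0,"gripper": 0.2},
  {"slide": [-5,0,10],"roll": 0,"gripper": 0.2},
  {"slide": [-5,0,10],"roll": 0,"gripper": 0.2},
  {"slide": [-5,0,10],"roll": 0,"gripper": 0.2},
  {"slide": [-5,0,10],"roll": 0,"gripper": 0.2},
  {"slide": [-5,0,10],"roll": 0,"gripper": 0.2},
])

```text
clock: 17.32
position: [0.6002, -0.1885, 0.1292]
ee_rot: [2.147, 2.294, 0.0]
force: [0.4, -0.8, -1.3]
width: 0.284
```

```bash
python3 - <<'E'
from h import *
plan(.6037,-.190,.102,.0656)
E
```

```text
[[-1.7, 3.4, 27.2], ('roll', np.float64(0.0005), 'alt', np.float64(-3.1411))] q7 0.553 t 17.3167 pos [ 0.6002 -0.1885  0.1292] tilt [ 3.e-04  0.e+00 -1.e+00] F [ 0.4 -0.8 -1.3] w 0.284
```

>>> jog_arm([
  {"slide": [-1,1.5,4],"roll": 0,"gripper": 0.2},
  {"slide": [-1.7,3.4,10],"roll": 0,"gripper": 0.2},
  {"slide": [-1.7,3.4,16],"roll": 0,"gripper": 0.2},
  {"slide": [-1.7,3.4,20],"roll": 0,"gripper": 0.2},
  {"slide": [-1.7,3.4,22],"roll": 0,"gripper": 0.2},
  {"slide": [-1.7,3.4,24],"roll": 0,"gripper": 0.2},
  {"slide": [-1.7,3.4,26],"roll": 0,"gripper": 0.2},
  {"slide": [-1.7,3.4,28],"roll": 0,"gripper": 0.2},
  {"slide": [-1.7,3.4,29],"roll": 0,"gripper": 0.2},
  {"slide": [-1.7,3.4,29],"roll": 0,"gripper": 0.2},
])

```text
clock: 18.15
position: [0.6036, -0.1901, 0.0999]
ee_rot: [-2.147, -2.293, 0.0]
force: [-0.7, -0.6, -0.8]
width: 0.28
```

```bash
python3 - <<'E'
from h import *
plan(.6037,-.190,.097,.0656)
E
```

```text
[[0.1, 0.1, 2.9], ('roll', np.float64(0.0003), 'alt', np.float64(-3.1413))] q7 0.569 t 18.15 pos [ 0.6036 -0.1901  0.0999] tilt [-1.e-04  1.e-04 -1.e+00] F [-0.7 -0.6 -0.8] w 0.28
```

>>> jog_arm([
  {"slide": [0,0.1,0.5],"roll": 0,"gripper": 0.2},
  {"slide": [0,0.1,1],"roll": 0,"gripper": 0.2},
  {"slide": [0,0.1,1.5],"roll": 0,"gripper": 0.2},
  {"slide": [0,0.1,2],"roll": 0,"gripper": 0.2},
  {"slide": [0,0.1,2.5],"roll": 0,"gripper": 0.2},
  {"slide": [0,0.1,3],"roll": 0,"gripper": 0.2},
  {"slide": [0,0.1,3],"roll": 0,"gripper": 0.2},
  {"slide": [0,0.1,3],"roll": 0,"gripper": 0.2},
  {"slide": [0,0.1,3],"roll": 0,"gripper": 0.2},
  {"slide": [0,0.1,3],"roll": 0,"gripper": 0.2},
])

```text
clock: 18.98
position: [0.6038, -0.1901, 0.097]
ee_rot: [2.147, 2.293, 0.0]
force: [0.1, 0.3, -1.5]
width: 0.281
```

```bash
python3 - <<'E'
from h import *
plan(.6037,-.190,.097,.0656)
E
```

```text
[[0.1, -0.1, 0.0], ('roll', np.float64(0.0003), 'alt', np.float64(-3.1413))] q7 0.57 t 18.9833 pos [ 0.6038 -0.1901  0.097 ] tilt [ 0.  0. -1.] F [ 0.1  0.3 -1.5] w 0.281
```

>>> jog_arm([
  {"slide": [0,0,1],"roll": 0,"gripper": 0.2},
  {"slide": [0,0,2],"roll": 0,"gripper": 0.2},
  {"slide": [0,0,3],"roll": 0,"gripper": 0.2},
  {"slide": [0,0,4],"roll": 0,"gripper": 0.2},
  {"slide": [0,0,4],"roll": 0,"gripper": 0.2},
  {"slide": [0,0,4],"roll": 0,"gripper": 0.2},
  {"slide": [0,0,4],"roll": 0,"gripper": 0.2},
  {"slide": [0,0,4],"roll": 0,"gripper": 0.2},
  {"slide": [0,0,4],"roll": 0,"gripper": 0.2},
  {"slide": [0,0,4],"roll": 0,"gripper": 0.2},
])

```text
clock: 19.82
position: [0.6038, -0.1901, 0.0931]
ee_rot: [2.147, 2.293, 0.0]
force: [-0.2, -0.7, -1.6]
width: 0.28
```

```bash
python3 - <<'E'
from h import *
plan(.6037,-.190,.071,.0656);print(arm.observe()['ft_torque'])
E
```

```text
[[0.1, -0.1, 22.1], ('roll', np.float64(0.0003), 'alt', np.float64(-3.1413))] q7 0.572 t 19.8167 pos [ 0.6038 -0.1901  0.0931] tilt [ 1.e-04  0.e+00 -1.e+00] F [-0.2 -0.7 -1.6] w 0.28
[-0.12597977  0.06428501  0.04633271]
```

Free entry past the step, so leaf1 fits. Going on down.

>>> jog_arm([
  {"slide": [0,0,2.5],"roll": 0,"gripper": 0.2},
  {"slide": [0,0,5],"roll": 0,"gripper": 0.2},
  {"slide": [0,0,7.5],"roll": 0,"gripper": 0.2},
  {"slide": [0,0,10],"roll": 0,"gripper": 0.2},
  {"slide": [0,0,12.5],"roll": 0,"gripper": 0.2},
  {"slide": [0,0,15],"roll": 0,"gripper": 0.2},
  {"slide": [0,0,17.5],"roll": 0,"gripper": 0.2},
  {"slide": [0,0,19.5],"roll": 0,"gripper": 0.2},
  {"slide": [0,0,20.5],"roll": 0,"gripper": 0.2},
  {"slide": [0,0,21],"roll": 0,"gripper": 0.2},
])

```text
clock: 20.65
position: [0.6037, -0.1901, 0.0718]
ee_rot: [-2.147, -2.293, 0.0]
force: [-0.7, 0.2, -0.3]
width: 0.285
```

```bash
python3 - <<'E'
from h import *
plan(.6037,-.190,.0697,.0656);print(arm.observe()['ft_torque'])
E
```

```text
[[0.1, 0.1, 2.1], ('roll', np.float64(0.0003), 'alt', np.float64(-3.1413))] q7 0.584 t 20.65 pos [ 0.6037 -0.1901  0.0718] tilt [-3.e-04  1.e-04 -1.e+00] F [-0.7  0.2 -0.3] w 0.285
[-0.07649509  0.07602268 -0.00533011]
```

>>> jog_arm([
  {"slide": [0,0,0.7],"roll": 0,"gripper": 0.2},
  {"slide": [0,0,1.4],"roll": 0,"gripper": 0.2},
  {"slide": [0,0,1.8],"roll": 0,"gripper": 0.2},
  {"slide": [0,0,1.8],"roll": 0,"gripper": 0.2},
  {"slide": [0,0,1.8],"roll": 0,"gripper": 0.5},
  {"slide": [0,0,1.8],"roll": 0,"gripper": 0.5},
  {"slide": [0,0,1.8],"roll": 0,"gripper": 0.5},
  {"slide": [0,0,1.8],"roll": 0,"gripper": 0.5},
  {"slide": [0,0,1.8],"roll": 0,"gripper": 0.5},
  {"slide": [0,0,1.8],"roll": 0,"gripper": 0.5},
])

```text
clock: 21.48
position: [0.6038, -0.1901, 0.0703]
ee_rot: [2.147, 2.293, 0.0]
force: [-0.2, 0.4, -0.6]
width: 0.497
```

>>> jog_arm([
  {"slide": [0,0,-15],"roll": 0,"gripper": 0.6},
  {"slide": [0,0,-35],"roll": 0,"gripper": 0.6},
  {"slide": [0,0,-60],"roll": 0,"gripper": 0.6},
  {"slide": [0,0,-75],"roll": 0,"gripper": 0.6},
  {"slide": [15,0,-80],"roll": 0,"gripper": 0.7},
  {"slide": [40,-3,-80],"roll": 0,"gripper": 0.7},
  {"slide": [75,-8,-80],"roll": 0,"gripper": 0.7},
  {"slide": [110,-13,-80],"roll": -0.05,"gripper": 0.7},
  {"slide": [145,-18,-80],"roll": -0.1,"gripper": 0.7},
  {"slide": [175,-22,-80],"roll": -0.15,"gripper": 0.7},
])

```text
clock: 22.32
position: [0.5695, -0.0145, 0.1502]
ee_rot: [-1.965, -2.451, -0.001]
force: [1.1, 0.0, 0.4]
width: 0.7
```

```bash
python3 - <<'E'
from h import *
plan(.5306,.2044,.13,.234)
im=snap('scene','s8')
f=im['frame'];cv2.imwrite('pics/s8c.png',cv2.resize(f[140:290,150:310],None,fx=4,fy=4,interpolation=cv2.INTER_CUBIC))
E
```

```text
[[222.1, 9.6, 20.4], ('roll', np.float64(-0.0147), 'alt', np.float64(3.1269))] q7 0.372 t 22.3167 pos [ 0.5695 -0.0145  0.1502] tilt [-1.e-04  7.e-04 -1.e+00] F [1.1 0.  0.4] w 0.7
```

View pics/s8c.png

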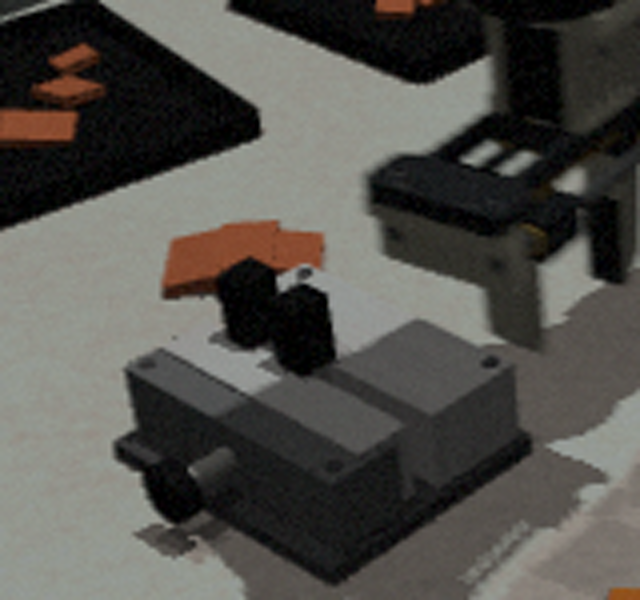

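Both leaves stand home in the gap (handles at crop (248,303) and (303,330)). Now leaf2.

>>> jog_arm([
  {"slide": [35,1,0],"roll": -0.005,"gripper": 0.7},
  {"slide": [70,3,0],"roll": -0.01,"gripper": 0.7},
  {"slide": [108,5,5],"roll": -0.015,"gripper": 0.7},
  {"slide": [145,6,10],"roll": -0.015,"gripper": 0.7},
  {"slide": [180,8,15],"roll": -0.015,"gripper": 0.7},
  {"slide": [207,9,18],"roll": -0.015,"gripper": 0.7},
  {"slide": [223,9.6,20],"roll": -0.015,"gripper": 0.7},
  {"slide": [223,9.6,20],"roll": -0.015,"gripper": 0.7},
  {"slide": [223,9.6,20],"roll": -0.015,"gripper": 0.7},
  {"slide": [223,9.6,20],"roll": -0.015,"gripper": 0.7},
])

```text
clock: 23.2
position: [0.5323, 0.2016, 0.1304]
ee_rot: [1.952, 2.461, -0.0]
force: [-0.5, -0.4, -0.5]
width: 0.701
```

```bash
python3 - <<'E'
from h import *
im=snap('wrist','w9')
plan(.5306,.2044,.049,.234)
C=im['C'];K=im['intrinsics']
def pr(X):
    c=np.linalg.inv(C)@np.r_[X,1];return (K@(c[:3]/c[2]))[:2]
for X in((.5306,.2044,.082),):print(pr(np.array(X)))
E
```

```text
[[3.6, -1.1, 81.5], ('roll', np.float64(-0.0053), 'alt', np.float64(3.1363))] q7 -0.013 t 23.25 pos [0.5325 0.2012 0.1305] tilt [ 5.e-04 -6.e-04 -1.e+00] F [-0.3  0.1  0.4] w 0.701
[315.45942025 264.96120839]
```

View pics/w9.png

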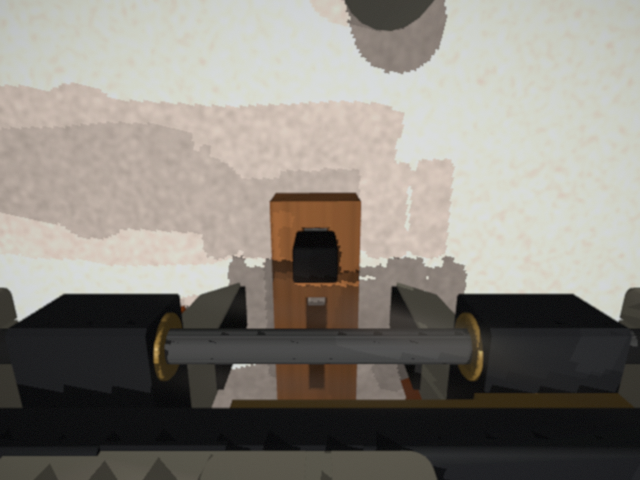

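>>> jog_arm([
  {"slide": [2,-1,15],"roll": -0.005,"gripper": 0.7},
  {"slide": [3.6,-1,35],"roll": -0.005,"gripper": 0.7},
  {"slide": [3.6,-1,55],"roll": -0.005,"gripper": 0.7},
  {"slide": [3.6,-1,70],"roll": -0.005,"gripper": 0.7},
  {"slide": [3.6,-1,80],"roll": -0.005,"gripper": 0.6},
  {"slide": [3.6,-1,81.5],"roll": -0.005,"gripper": 0.4},
  {"slide": [3.6,-1,81.5],"roll": -0.005,"gripper": 0.2},
  {"slide": [3.6,-1,81.5],"roll": -0.005,"gripper": 0.2},
  {"slide": [3.6,-1,81.5],"roll": -0.005,"gripper": 0.2},
  {"slide": [3.6,-1,81.5],"roll": -0.005,"gripper": 0.2},
], newtons=25)

```text
clock: 24.08
position: [0.5307, 0.2064, 0.0497]
ee_rot: [1.944, 2.467, 0.002]
force: [-0.1, -0.6, -0.3]
width: 0.314
```

>>> jog_arm([
  {"slide": [0,0,0],"roll": 0,"gripper": 0.2},
  {"slide": [0,0,0],"roll": 0,"gripper": 0.2},
  {"slide": [0,0,0],"roll": 0,"gripper": 0.2},
  {"slide": [0,0,0],"roll": 0,"gripper": 0.2},
  {"slide": [0,0,0],"roll": 0,"gripper": 0.2},
  {"slide": [0,0,0],"roll": 0,"gripper": 0.2},
  {"slide": [0,0,0],"roll": 0,"gripper": 0.2},
  {"slide": [0,0,0],"roll": 0,"gripper": 0.2},
  {"slide": [0,0,0],"roll": 0,"gripper": 0.2},
  {"slide": [0,0,0],"roll": 0,"gripper": 0.2},
])

```text
clock: 24.92
position: [0.5305, 0.2064, 0.0495]
ee_rot: [1.944, 2.467, 0.002]
force: [-2.1, -1.7, 6.4]
width: 0.279
```

```bash
python3 - <<'E'
from h import *
plan(.5306,.2044,.049,.234)
E
```

```text
[[-2.0, -0.3, 0.5], ('roll', np.float64(0.0019), 'alt', np.float64(-3.1396))] q7 0.034 t 24.9167 pos [0.5305 0.2064 0.0495] tilt [ 9.e-04  7.e-04 -1.e+00] F [-2.1 -1.7  6.4] w 0.279
```

>>> jog_arm([
  {"slide": [0,0,-10],"roll": 0,"gripper": 0.2},
  {"slide": [0,0,-30],"roll": 0,"gripper": 0.2},
  {"slide": [0,0,-60],"roll": 0,"gripper": 0.2},
  {"slide": [0,0,-85],"roll": 0,"gripper": 0.2},
  {"slide": [0,0,-98],"roll": 0,"gripper": 0.2},
  {"slide": [-20,0,-98],"roll": 0,"gripper": 0.2},
  {"slide": [-50,0,-98],"roll": 0.03,"gripper": 0.2},
  {"slide": [-88,0,-98],"roll": 0.06,"gripper": 0.2},
  {"slide": [-126,0,-98],"roll": 0.1,"gripper": 0.2},
  {"slide": [-160,0,-98],"roll": 0.14,"gripper": 0.2},
])

```text
clock: 25.75
position: [0.5676, 0.0484, 0.1476]
ee_rot: [2.114, 2.323, 0.0]
force: [0.2, -0.1, -1.3]
width: 0.282
```

```bash
python3 - <<'E'
from h import *
plan(.6008,-.145,.13,.0656)
E
```

```text
[[-195.7, 14.9, 17.6], ('roll', np.float64(0.0283), 'alt', np.float64(-3.1133))] q7 0.152 t 25.75 pos [0.5676 0.0484 0.1476] tilt [ 6.e-04 -2.e-04 -1.e+00] F [ 0.2 -0.1 -1.3] w 0.282
```

>>> jog_arm([
  {"slide": [-35,3,0],"roll": 0.02,"gripper": 0.2},
  {"slide": [-70,6,0],"roll": 0.028,"gripper": 0.2},
  {"slide": [-105,9,5],"roll": 0.028,"gripper": 0.2},
  {"slide": [-140,12,10],"roll": 0.028,"gripper": 0.2},
  {"slide": [-170,14,15],"roll": 0.028,"gripper": 0.2},
  {"slide": [-190,15,18],"roll": 0.028,"gripper": 0.2},
  {"slide": [-196,15,18],"roll": 0.028,"gripper": 0.2},
  {"slide": [-196,15,18],"roll": 0.028,"gripper": 0.2},
  {"slide": [-196,15,18],"roll": 0.028,"gripper": 0.2},
  {"slide": [-196,15,18],"roll": 0.028,"gripper": 0.2},
])

```text
clock: 26.58
position: [0.6014, -0.1409, 0.129]
ee_rot: [-2.142, -2.297, -0.002]
force: [0.3, 0.9, -1.5]
width: 0.283
```

```bash
python3 - <<'E'
from h import *
plan(.6008,-.145,.102,.0656)
E
```

```text
[[-4.1, -0.9, 27.0], ('roll', np.float64(0.0044), 'alt', np.float64(-3.1372))] q7 0.48 t 26.5833 pos [ 0.6014 -0.1409  0.129 ] tilt [ 1.0e-04  1.3e-03 -1.0e+00] F [ 0.3  0.9 -1.5] w 0.283
```

>>> jog_arm([
  {"slide": [-3,-0.9,5],"roll": 0.004,"gripper": 0.2},
  {"slide": [-3.5,-0.9,10],"roll": 0.004,"gripper": 0.2},
  {"slide": [-3.5,-0.9,16],"roll": 0.004,"gripper": 0.2},
  {"slide": [-3.5,-0.9,20],"roll": 0.004,"gripper": 0.2},
  {"slide": [-3.5,-0.9,22],"roll": 0.004,"gripper": 0.2},
  {"slide": [-3.5,-0.9,24],"roll": 0.004,"gripper": 0.2},
  {"slide": [-3.5,-0.9,26],"roll": 0.004,"gripper": 0.2},
  {"slide": [-3.5,-0.9,27],"roll": 0.004,"gripper": 0.2},
  {"slide": [-3.5,-0.9,27],"roll": 0.004,"gripper": 0.2},
  {"slide": [-3.5,-0.9,27],"roll": 0.004,"gripper": 0.2},
])

```text
clock: 27.42
position: [0.6006, -0.1466, 0.1018]
ee_rot: [2.149, 2.291, 0.0]
force: [-0.5, -0.2, -1.3]
width: 0.285
```

```bash
python3 - <<'E'
from h import *
plan(.6008,-.145,.0985,.0656)
E
```

```text
[[1.6, 0.3, 3.3], ('roll', np.float64(-0.0018), 'alt', np.float64(3.1398))] q7 0.498 t 27.4167 pos [ 0.6006 -0.1466  0.1018] tilt [ 2.e-04  0.e+00 -1.e+00] F [-0.5 -0.2 -1.3] w 0.285
```

>>> jog_arm([
  {"slide": [0,0.3,0.7],"roll": 0,"gripper": 0.2},
  {"slide": [0,0.3,1.4],"roll": 0,"gripper": 0.2},
  {"slide": [0,0.3,2.1],"roll": 0,"gripper": 0.2},
  {"slide": [0,0.3,2.7],"roll": 0,"gripper": 0.2},
  {"slide": [0,0.3,3.1],"roll": 0,"gripper": 0.2},
  {"slide": [0,0.3,3.4],"roll": 0,"gripper": 0.2},
  {"slide": [0,0.3,3.6],"roll": 0,"gripper": 0.2},
  {"slide": [0,0.3,3.7],"roll": 0,"gripper": 0.2},
  {"slide": [0,0.3,3.7],"roll": 0,"gripper": 0.2},
  {"slide": [0,0.3,3.7],"roll": 0,"gripper": 0.2},
])

```text
clock: 28.25
position: [0.6011, -0.1467, 0.0992]
ee_rot: [2.149, 2.291, 0.001]
force: [-3.5, 0.9, 10.8]
width: 0.283
```

```bash
python3 - <<'E'
from h import *
plan(.6008,-.145,.0985,.0656)
E
```

```text
[[1.7, -0.2, 0.7], ('roll', np.float64(-0.0018), 'alt', np.float64(3.1398))] q7 0.5 t 28.25 pos [ 0.6011 -0.1467  0.0992] tilt [ 1.e-03  3.e-04 -1.e+00] F [-3.5  0.9 10.8] w 0.283
```

leaf2 binds: about 12 N up at TCP z 99.2, which puts the leaf tip at about 54.7, against 54 expected for step bearing. Holding briefly, then lifting out.

>>> jog_arm([
  {"slide": [0,0,0],"roll": 0,"gripper": 0.2},
  {"slide": [0,0,0],"roll": 0,"gripper": 0.2},
  {"slide": [0,0,0],"roll": 0,"gripper": 0.2},
  {"slide": [0,0,0],"roll": 0,"gripper": 0.2},
  {"slide": [0,0,0],"roll": 0,"gripper": 0.2},
  {"slide": [0,0,0],"roll": 0,"gripper": 0.2},
  {"slide": [0,0,0],"roll": 0,"gripper": 0.2},
  {"slide": [0,0,0],"roll": 0,"gripper": 0.2},
  {"slide": [0,0,0],"roll": 0,"gripper": 0.2},
  {"slide": [0,0,0],"roll": 0,"gripper": 0.2},
])

```text
clock: 29.08
position: [0.6011, -0.1466, 0.0992]
ee_rot: [2.149, 2.291, 0.001]
force: [-2.7, 2.2, 10.2]
width: 0.276
```

```bash
python3 - <<'E'
from h import *
plan(.6008,-.145,.0985,.0656)
im=snap('scene','s10')
f=im['frame'];cv2.imwrite('pics/s10c.png',cv2.resize(cv2.convertScaleAbs(f[170:280,180:290],alpha=1.5),None,fx=5.4,fy=5.4,interpolation=cv2.INTER_CUBIC))
E
```

```text
[[1.7, -0.2, 0.7], ('roll', np.float64(-0.0017), 'alt', np.float64(3.1399))] q7 0.5 t 29.0833 pos [ 0.6011 -0.1466  0.0992] tilt [ 1.e-03  3.e-04 -1.e+00] F [-2.7  2.2 10.2] w 0.276
```

View pics/s10c.png

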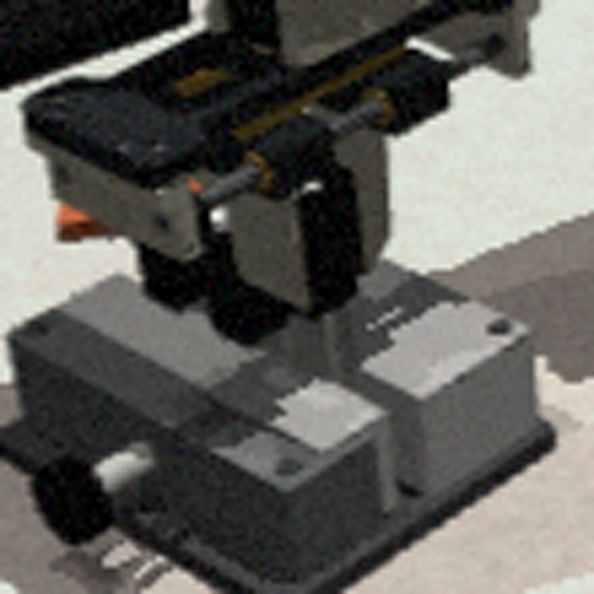

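>>> jog_arm([
  {"slide": [0,0,-5],"roll": 0,"gripper": 0.2},
  {"slide": [0,0,-15],"roll": 0,"gripper": 0.2},
  {"slide": [0,0,-35],"roll": 0,"gripper": 0.2},
  {"slide": [0,0,-48],"roll": 0,"gripper": 0.2},
  {"slide": [15,0,-50],"roll": 0,"gripper": 0.2},
  {"slide": [40,-3,-50],"roll": 0,"gripper": 0.2},
  {"slide": [75,-10,-50],"roll": -0.04,"gripper": 0.2},
  {"slide": [110,-16,-50],"roll": -0.08,"gripper": 0.2},
  {"slide": [145,-22,-50],"roll": -0.12,"gripper": 0.2},
  {"slide": [175,-25,-50],"roll": -0.16,"gripper": 0.2},
])

```text
clock: 29.97
position: [0.5638, 0.0289, 0.1487]
ee_rot: [-1.956, -2.458, -0.001]
force: [1.0, 0.2, -1.5]
width: 0.28
```

```bash
python3 - <<'E'
from h import *
plan(.5305,.2064,.145,.232)
E
```

```text
[[180.5, 7.4, 3.8], ('roll', np.float64(-0.0053), 'alt', np.float64(3.1363))] q7 0.298 t 29.9667 pos [0.5638 0.0289 0.1487] tilt [ 1.e-04  8.e-04 -1.e+00] F [ 1.   0.2 -1.5] w 0.28
```

>>> jog_arm([
  {"slide": [35,1,0],"roll": -0.005,"gripper": 0.2},
  {"slide": [70,3,0],"roll": -0.005,"gripper": 0.2},
  {"slide": [105,5,2],"roll": -0.005,"gripper": 0.2},
  {"slide": [138,6,4],"roll": -0.005,"gripper": 0.2},
  {"slide": [163,7,4],"roll": -0.005,"gripper": 0.2},
  {"slide": [177,7,4],"roll": -0.005,"gripper": 0.2},
  {"slide": [182,7,4],"roll": -0.005,"gripper": 0.2},
  {"slide": [182,7,4],"roll": -0.005,"gripper": 0.2},
  {"slide": [182,7,4],"roll": -0.005,"gripper": 0.2},
  {"slide": [182,7,4],"roll": -0.005,"gripper": 0.2},
])

```text
clock: 30.8
position: [0.5318, 0.203, 0.1443]
ee_rot: [1.956, 2.457, -0.001]
force: [0.3, -0.7, -1.8]
width: 0.28
```

```bash
python3 - <<'E'
from h import *
plan(.5305,.2064,.09,.232)
E
```

```text
[[3.6, -0.6, 54.3], ('roll', np.float64(-0.0062), 'alt', np.float64(3.1354))] q7 -0.027 t 30.8 pos [0.5318 0.203  0.1443] tilt [ 5.e-04 -9.e-04 -1.e+00] F [ 0.3 -0.7 -1.8] w 0.28
```

>>> jog_arm([
  {"slide": [2,-0.5,10],"roll": -0.006,"gripper": 0.2},
  {"slide": [3.6,-0.6,25],"roll": -0.006,"gripper": 0.2},
  {"slide": [3.6,-0.6,40],"roll": -0.006,"gripper": 0.2},
  {"slide": [3.6,-0.6,50],"roll": -0.006,"gripper": 0.2},
  {"slide": [3.6,-0.6,52],"roll": -0.006,"gripper": 0.2},
  {"slide": [3.6,-0.6,52],"roll": -0.006,"gripper": 0.2},
  {"slide": [3.6,-0.6,52],"roll": -0.006,"gripper": 0.2},
  {"slide": [3.6,-0.6,52],"roll": -0.006,"gripper": 0.2},
  {"slide": [3.6,-0.6,52],"roll": -0.006,"gripper": 0.2},
  {"slide": [3.6,-0.6,52],"roll": -0.006,"gripper": 0.2},
])

```text
clock: 31.63
position: [0.5301, 0.2091, 0.0926]
ee_rot: [1.945, 2.466, 0.002]
force: [-0.5, 0.1, -1.8]
width: 0.284
```

```bash
python3 - <<'E'
from h import *
plan(.5305,.2064,.09,.232)
E
```

```text
[[-2.7, -0.2, 2.6], ('roll', np.float64(0.003), 'alt', np.float64(-3.1386))] q7 0.002 t 31.6333 pos [0.5301 0.2091 0.0926] tilt [ 1.e-03  6.e-04 -1.e+00] F [-0.5  0.1 -1.8] w 0.284
```

>>> jog_arm([
  {"slide": [-2.7,0,0],"roll": 0.003,"gripper": 0.2},
  {"slide": [-2.7,0,0],"roll": 0.003,"gripper": 0.2},
  {"slide": [-2.7,0,2],"roll": 0.003,"gripper": 0.2},
  {"slide": [-2.7,0,4],"roll": 0.003,"gripper": 0.2},
  {"slide": [-2.7,0,6],"roll": 0.003,"gripper": 0.2},
  {"slide": [-2.7,0,8],"roll": 0.003,"gripper": 0.2},
  {"slide": [-2.7,0,10],"roll": 0.003,"gripper": 0.2},
  {"slide": [-2.7,0,12],"roll": 0.003,"gripper": 0.2},
  {"slide": [-2.7,0,12],"roll": 0.003,"gripper": 0.2},
  {"slide": [-2.7,0,12],"roll": 0.003,"gripper": 0.2},
])

```text
clock: 32.47
position: [0.5303, 0.2062, 0.0799]
ee_rot: [-1.949, -2.463, 0.0]
force: [0.1, 0.5, -0.3]
width: 0.282
```

```bash
python3 - <<'E'
from h import *
plan(.5305,.2064,.072,.232)
E
```

```text
[[0.2, 0.3, 7.9], ('roll', np.float64(-0.0001), 'alt', np.float64(3.1415))] q7 0.011 t 32.4667 pos [0.5303 0.2062 0.0799] tilt [-2.e-04 -2.e-04 -1.e+00] F [ 0.1  0.5 -0.3] w 0.282
```

>>> jog_arm([
  {"slide": [0,0.2,1.5],"roll": 0,"gripper": 0.2},
  {"slide": [0,0.2,3],"roll": 0,"gripper": 0.2},
  {"slide": [0,0.2,4.5],"roll": 0,"gripper": 0.2},
  {"slide": [0,0.2,6],"roll": 0,"gripper": 0.2},
  {"slide": [0,0.2,7.5],"roll": 0,"gripper": 0.2},
  {"slide": [0,0.2,9],"roll": 0,"gripper": 0.2},
  {"slide": [0,0.2,10],"roll": 0,"gripper": 0.2},
  {"slide": [0,0.2,10],"roll": 0,"gripper": 0.2},
  {"slide": [0,0.2,10],"roll": 0,"gripper": 0.2},
  {"slide": [0,0.2,10],"roll": 0,"gripper": 0.2},
])

```text
clock: 33.3
position: [0.5305, 0.2063, 0.07]
ee_rot: [-1.949, -2.463, 0.0]
force: [-0.5, -0.1, -1.4]
width: 0.281
```

```bash
python3 - <<'E'
from h import *
plan(.5305,.2064,.05,.232)
E
```

```text
[[0.1, 0.0, 20.0], ('roll', np.float64(-0.0001), 'alt', np.float64(3.1415))] q7 0.018 t 33.3 pos [0.5305 0.2063 0.07  ] tilt [-1.e-04 -0.e+00 -1.e+00] F [-0.5 -0.1 -1.4] w 0.281
```

>>> jog_arm([
  {"slide": [0,0,2.5],"roll": 0,"gripper": 0.2},
  {"slide": [0,0,5],"roll": 0,"gripper": 0.2},
  {"slide": [0,0,7.5],"roll": 0,"gripper": 0.2},
  {"slide": [0,0,10],"roll": 0,"gripper": 0.2},
  {"slide": [0,0,12.5],"roll": 0,"gripper": 0.2},
  {"slide": [0,0,15],"roll": 0,"gripper": 0.2},
  {"slide": [0,0,17.5],"roll": 0,"gripper": 0.2},
  {"slide": [0,0,19],"roll": 0,"gripper": 0.2},
  {"slide": [0,0,19.5],"roll": 0,"gripper": 0.2},
  {"slide": [0,0,19.5],"roll": 0,"gripper": 0.2},
])

```text
clock: 34.13
position: [0.5305, 0.2063, 0.0504]
ee_rot: [-1.949, -2.464, 0.0]
force: [-0.4, 0.9, -1.6]
width: 0.281
```

```bash
python3 - <<'E'
from h import *
plan(.5305,.2064,.05,.232)
E
```

```text
[[0.1, 0.0, 0.4], ('roll', np.float64(-0.0001), 'alt', np.float64(3.1415))] q7 0.03 t 34.1333 pos [0.5305 0.2063 0.0504] tilt [-1.e-04 -1.e-04 -1.e+00] F [-0.4  0.9 -1.6] w 0.281
```

Home within about 1 mm. Releasing and rising.

>>> jog_arm([
  {"slide": [0,0,0.4],"roll": 0,"gripper": 0.6},
  {"slide": [0,0,0.4],"roll": 0,"gripper": 0.6},
  {"slide": [0,0,0.4],"roll": 0,"gripper": 0.6},
  {"slide": [0,0,0.4],"roll": 0,"gripper": 0.6},
  {"slide": [0,0,0.4],"roll": 0,"gripper": 0.6},
  {"slide": [0,0,0.4],"roll": 0,"gripper": 0.6},
  {"slide": [0,0,-10],"roll": 0,"gripper": 0.6},
  {"slide": [0,0,-30],"roll": 0,"gripper": 0.6},
  {"slide": [0,0,-55],"roll": 0,"gripper": 0.6},
  {"slide": [0,0,-80],"roll": 0,"gripper": 0.6},
])

```text
clock: 34.97
position: [0.5302, 0.206, 0.1319]
ee_rot: [-1.95, -2.463, 0.001]
force: [0.9, -0.4, 0.2]
width: 0.6
```

>>> jog_arm([
  {"slide": [0,0,-20],"roll": 0,"gripper": 0.6},
  {"slide": [-20,0,-50],"roll": 0,"gripper": 0.6},
  {"slide": [-40,0,-80],"roll": 0,"gripper": 0.6},
  {"slide": [-60,-20,-110],"roll": 0,"gripper": 0.6},
  {"slide": [-80,-50,-120],"roll": 0,"gripper": 0.6},
  {"slide": [-100,-80,-120],"roll": 0,"gripper": 0.6},
  {"slide": [-110,-100,-120],"roll": 0,"gripper": 0.6},
  {"slide": [-110,-100,-120],"roll": 0,"gripper": 0.6},
  {"slide": [-110,-100,-120],"roll": 0,"gripper": 0.6},
  {"slide": [-110,-100,-120],"roll": 0,"gripper": 0.6},
])

```text
clock: 35.8
position: [0.459, 0.0769, 0.2512]
ee_rot: [1.949, 2.464, 0.002]
force: [0.9, -0.4, -0.4]
width: 0.6
```

```bash
python3 - <<'E'
from h import *
plan(.5305,.2064,.05,.232)
f=snap('scene','s11')['frame'];snap('wrist','w11')
cv2.imwrite('pics/s11c.png',cv2.resize(cv2.convertScaleAbs(f[180:340,170:430],alpha=1.4),None,fx=3,fy=3,interpolation=cv2.INTER_CUBIC))
P,d,_=cloud('w11')
for lo,hi in((.074,.092),(.094,.112)):
    m=((P[...,2]>lo)&(P[...,2]<hi)&(d>0)&(P[...,0]>.5)&(P[...,0]<.62)).astype('u1')
    m=cv2.erode(m,np.ones((3,3),'u1'))
    n,l,s,c=cv2.connectedComponentsWithStats(m)
    for i in range(1,n):
        if s[i,4]>150: print(lo,c[i].round(),s[i,4],np.median(P[l==i],0).round(4))
E
```

```text
[[109.5, 99.1, 201.4], ('roll', np.float64(0.0003), 'alt', np.float64(-3.1413))] q7 0.045 t 35.8 pos [0.459  0.0769 0.2512] tilt [ 1.3e-03  9.0e-04 -1.0e+00] F [ 0.9 -0.4 -0.4] w 0.6
0.074 [440.  93.] 878 [0.5294 0.2032 0.0818]
```

View pics/s11c.png

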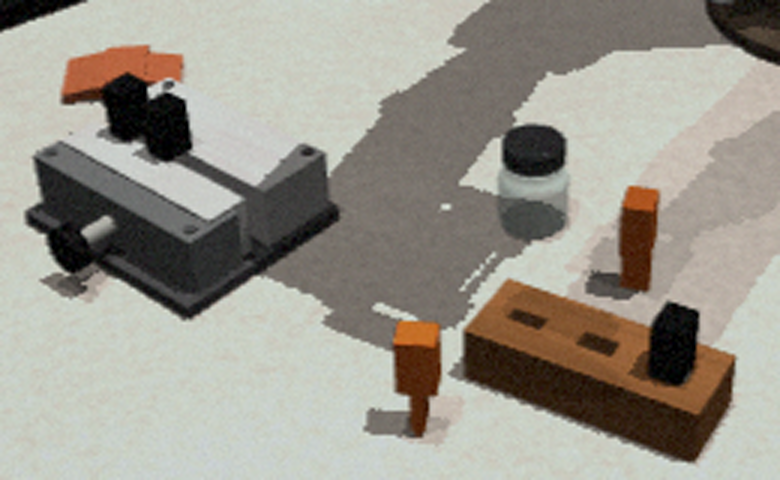

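View pics/w11.png

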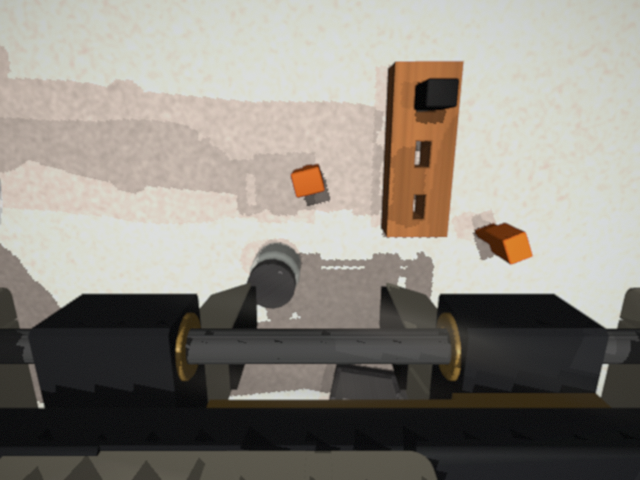

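```bash
python3 - <<'E'
from h import *
P,d,f=cloud('s11') if 0 else cloud('s11')
m=((P[...,2]>.097)&(P[...,2]<.108)&(abs(P[...,0]-.605)<.04)&(P[...,1]<-.1)&(P[...,1]>-.28))
Q=P[m];print(len(Q),np.median(Q,0))
for a,b in((-.26,-.212),(-.212,-.16)):
    q=Q[(Q[:,1]>a)&(Q[:,1]<b)];print(len(q),np.median(q,0),np.percentile(q[:,2],[10,90]))
s=arm.observe();print(s['dq'].max(),s['clock'])
print(arm.sign_off())
E
```

```text
167 [ 0.60759006 -0.20120937  0.10026374]
80 [ 0.60854321 -0.22968681  0.10020242] [0.09803129 0.10180471]
87 [ 0.60561832 -0.18767194  0.10035129] [0.09769762 0.10219289]
0.009303496596466619 35.9
the job is handed in; nothing more can be done
None
```

The clamp is set to the 13.2 mm gap (bar2), and I handed the job in at 35.9 s. Leaf0 and leaf1 fit and stand home in the gap about 44 mm apart. Leaf2 bound and is back in its own rack slot.

- **Gap:** the wrist camera measured it at about 12.2–12.9 mm. Touching both jaw walls with leaf0 gave about 13.3 mm.
- **Leaf2 binding:** it pushed back with about 12 N, and I held it for about 0.8 s. Its tip was about 54.2–54.7 mm up in the clamp, against 54 mm for the step bearing on the jaws. That height was worked out from the grip, not measured directly.
- **Last checks:** leaf2's handle top was at 81.8 mm (82 expected when home). The other two handles' highest depth readings were about 102 mm (102 expected when home). No picture showed anything else disturbed, and the gripper was open and clear.
- **Disagreement:** the camera placed the gap's centre line about 0.9 mm from where touch found it. I used the touch value for leaf1 and leaf2.

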